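# Unstack the bench piles and set each thing in its place

## Robot

A 6-joint arm with a two-finger parallel gripper is mounted at the origin on the work surface. World frame = base frame: x ahead of the robot, y to its left, z up, the work surface at z = 0. Lengths are in m, angles in degrees, forces in N, time in s.
With the tool pointing down it reaches from about 0.35 to 0.875 m from the base axis. Payload 4.2 kg.
Tool frame: the origin (TCP) lies at the very end of the fingers, on their centre line; the grasp point (between the pads) lies 19 mm behind it; z points along the fingers, x is the direction in which the jaws open and shut, and the axes are right-handed (so a half turn about z gives the same grasp; the last joint's range is limited). The gripper opens to 87 mm and grips with 3 to 60 N. Pads are 19 mm wide; open, the fingers measure 117 mm over their backs; the gripper's body (75 mm by 190 mm) begins 51 mm behind the grasp point.
Start: joints at [-61.215, 22.042, 0.453, 0, -68.411, -14.817], TCP at [0.151, -0.606, 0.223] pointing down, gripper open.
Joint ranges: [-179.83, 179.83], [-69.29, 118.12], [-61.27, 80.66], [-181.25, 117.63], [-171.15, -9.14], [-177.46, 177.46]. Speed limits (degrees/s): [159.86, 159.86, 180, 180, 180, 180].

## Interface

Orientations are given as a 3x3 rotation matrix whose columns are the frame's x, y, z axes.
In Python, from station import r gives the robot as it stands.
- The arm moves only by the tool move_arm, never from a script. Its argument "series" is a list that holds one entry, the list of rows, each a list of 7 numbers: the shift along the tool's x, y, z in cm, then the turn, a rotation vector about the tool's x, y, z in degrees, then the opening, from -1 (shut) to 1 (fully open). In form: [[[dx, dy, dz, wx, wy, wz, fingers], ...]]. A call has 1 to 12 rows; each row shifts and turns the commanded pose from where the row before left it, along the tool's axes as they then stand; what a row does not reach is not made up. A row lasts 1/8 s, in which the tool goes at most 62.5 mm and 10.7 degrees, less where a joint would pass 70% of its speed; a pose out of reach is approached as far as the arm can. A call is refused whole if a number of a shift passes 6.25 or a number of a turn 10.7, either way. A call with a gripper value outside its range is refused whole. The fingers move at their own pace and stop on an object; the grip force is fixed at half the most. Time passes only in rows, so rows that do not move let the fingers close. It gives the time, the measured TCP pose, the force and the opening at its end, in the units of the state.
- r.sense(): the state, without advancing time (a new reading comes with each control period).
- r.capture(name): name is "side" or "top"; returns a dict with "color" (480x640x3 uint8, blue, green, red), "fx", "fy", "cx", "cy" (pixels), "rvec" (rotation vector, rad) and "tvec" (3), from world to camera coordinates, as OpenCV has them. Camera axes: x right, y down, z forward; pixel columns grow to the right and rows downward; lengths in m; the calibration is good to about 2 mm. A picture is of the moment at which its call begins. There is no depth.
- r.finish_job(): hands the job in, once; it reports no verdict.
The state is a dict: "time_s": time; "joints": joint angles; "joint_velocities": joint speeds; "effort": joint torques, N m; "tcp_pos": TCP position; "ee_rot": TCP orientation; "wrist_force": force on the tool from outside, world axes, zero at the start; "moment": the same for the moment, N m; "gripper_width": opening from 0.0 (shut) to 1.0 (fully open).
Only numpy, scipy, OpenCV 4.12 (cv2) and the standard library are available. Lean on these libraries where they do the work, as an engineer would, in place of code of your own. Each camera call takes 0.05 s, during which the arm holds its last target.

## Task

Take the two little piles on the bench apart and set each thing down, without dropping it, squarely in the middle of its own place: the battery on the grey charger, the yellow tape roll over the post of the round steel stand, the dark wood block between the red stops of the plywood jig, and the blue screw box, lid up, in the green tray. Let go of everything, and leave the glue bottle standing where it is.

Things in the scene. Friction and masses are not known exactly. Their poses are not given: they have to be found in the camera images.
- battery: Loose black drill battery pack with a grey top and two brass contact strips; 76 long, 50 wide, 48 mm high (the upper 14 mm is only 60 long, but the full 50 wide). About 0.4 kg. Origin: centre of its underside; z up, x along its length. It starts sitting upright on top of either the wood block or the screw box, near its middle, turned at any angle to it.
- tape: Loose roll of yellow tape lying flat: outer diameter 56, open core diameter 32, 30 mm high. About 50 g. Origin: centre of its underside; z up along the roll's axis. It starts sitting upright on top of either the wood block or the screw box, near its middle, turned at any angle to it.
- block: Loose dark brown wooden block with a thin light stripe round its sides; 100 long, 56 wide, 36 mm high. About 0.17 kg. Origin: centre of its underside; z up, x along its length. It starts lying flat on the bench with either the battery or the yellow tape roll sitting on it.
- screwbox: Loose closed screw box, blue with a white lid fixed on; 100 long, 58 wide, 36 mm high. About 0.3 kg. Origin: centre of its underside; z up, x along its length. It starts lying flat on the bench with either the battery or the yellow tape roll sitting on it.
- charger: Fixed grey battery charger, 110 long, 84 wide, with a flat deck 26 mm above the bench and a black rectangle marking where the battery stands. A black stop 7 mm high crosses each end of the deck, 100 mm between the stops. The long sides are open. Place of the battery, its length along the charger's length, either way round. Origin: centre of its underside; z up, x along its length.
- stand: Fixed round steel tape stand: disc of diameter 76, 8 mm high, with an upright centre post of diameter 12 rising 26 mm above the disc (top 34 mm above the bench). Place of the yellow tape roll, its core over the post, flat on the disc. Origin: centre of its underside; z up.
- jig: Fixed plywood jig board, 132 long, 84 wide, 8 mm thick, with a red stop rising 11 mm above the board across each end, 122 mm between the stops. The long sides are open. Place of the wood block, its length along the board's length, either way round. Origin: centre of its underside; z up, x along its length.
- tray: Fixed green tray, 132 long, 84 wide, floor 4 mm thick, with a green lip rising 9 mm above the floor across each end, 122 mm between the lips. The long sides are open. Place of the screw box, its length along the tray's length, either way round. Origin: centre of its underside; z up, x along its length.
- glue: Loose upright white glue bottle, diameter 40, 84 mm high with a tapering nozzle, standing among the task's things. To be left alone. Origin: centre of its underside; z up.
There are look-alikes about, which are no part of the job. Of the things that look like the jig, the middle-sized one is meant.

How it is judged:
By the outcome, as a careful person would: the job done as asked, in the order asked, and still so for the second after the job is handed in, with the robot touching nothing.
It also fails if it takes over 122 s, if anything falls off the work surface, if the arm or the gripper's body presses on something with over 40 N, if the wrist force passes 120 N, or if a joint passes its speed limit or range.

## Working session

There is one attempt and no reset: what is moved stays moved. The work goes in short steps, Python scripts to look and compute and a tool call to move; the robot and the scene stay as the last step left them, time stands still between calls to the robot, and variables do not carry over. Pictures are saved under pics/ and viewed, and the job is handed in when it is done.

Besides the shell and the picture viewer there is one more tool, called after "Call:" as name(argument=value, ...), one argument or row to a line, values as JSON. move_arm: Moves the arm, as the interface text tells. Its arguments: {"type":"object","properties":{"series":{"type":"array","items":{"type":"array","items":{"type":"array","items":{"type":"number"}}}}},"required":["series"]}

```bash
ls; mkdir -p pics
python3 - <<'E'
from station import r
import cv2
print(r.sense())
for n in ("side","top"):
    c=r.capture(n); cv2.imwrite(f"pics/{n}0.png",c["color"])
    print(n,{k:v for k,v in c.items() if k!="color"})
E
```

```text
pics
{'time_s': 0.0, 'joints': array([-6.12128371e+01,  2.20894798e+01,  3.81442876e-01, -2.72337538e-02,
       -6.84124787e+01, -1.48176672e+01]), 'joint_velocities': array([-0.03401064,  0.02500664, -0.02041076,  0.01059607,  0.03427084,
       -0.00807196]), 'effort': array([-7.49036117e-04, -3.90665352e+01,  1.87402761e+01,  4.21992078e+00,
        1.08296119e-02, -2.24172213e-04]), 'tcp_pos': array([ 0.15075808, -0.60593225,  0.22148902]), 'ee_rot': array([[-2.41234442e-01,  9.70466667e-01, -6.25529764e-04],
       [ 9.70464495e-01,  2.41235227e-01,  2.05624869e-03],
       [ 2.14642063e-03, -1.11016422e-04, -9.99997690e-01]]), 'wrist_force': array([0.22078842, 0.23758066, 0.91078732]), 'moment': array([0.06110864, 0.03887823, 0.0202427 ]), 'gripper_width': 0.9992866422085502}
side {'fx': 467.11965987444205, 'fy': 467.11965987444205, 'cx': 324.3404270940073, 'cy': 241.76922226729977, 'rvec': array([ 0.24416562, -2.84956497,  1.14639258]), 'tvec': array([0.48913991, 0.09164536, 1.20471354])}
top {'fx': 467.2753211215994, 'fy': 467.2753211215994, 'cx': 317.96517429757245, 'cy': 237.10759881645865, 'rvec': array([ 2.13868739, -2.17855104,  0.11678265]), 'tvec': array([9.21208334e-04, 4.77097834e-01, 1.01374890e+00])}
```

View pics/top0.png

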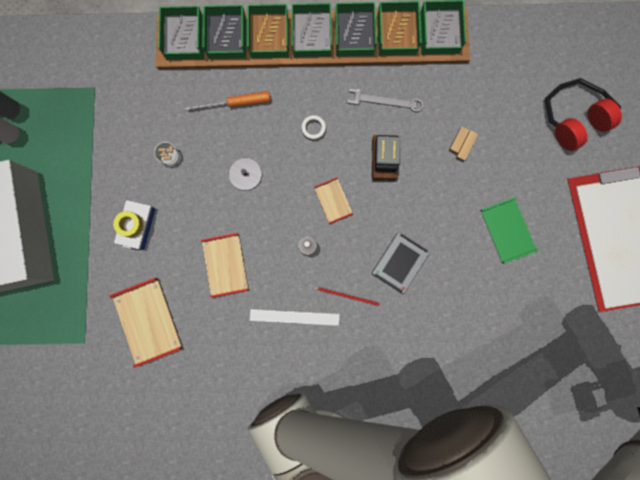

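View pics/side0.png

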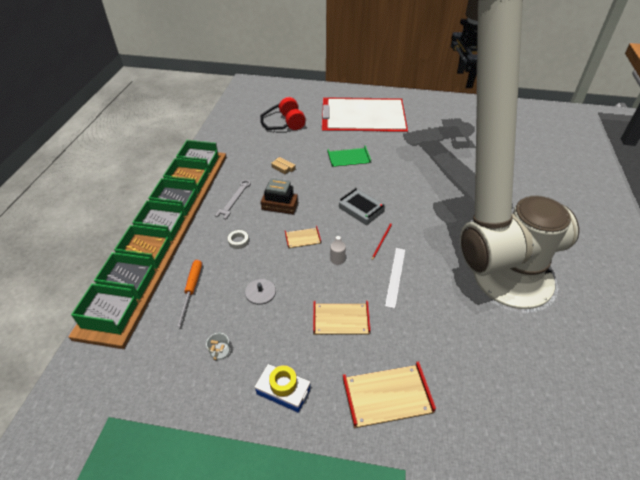

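Top view: battery on the block at about (386,157), tape on the screw box at (133,225), stand (245,174), charger (400,262), tray (508,230), middle jig (225,265), glue (308,246). Next I'll zoom in.

```bash
cat > h.py <<'E'
import numpy as np, cv2
from station import r
def cap(n):
    return r.capture(n)
def K(c): return np.array([[c["fx"],0,c["cx"]],[0,c["fy"],c["cy"]],[0,0,1.]])
def ray(c,uv):
    R,_=cv2.Rodrigues(c["rvec"]); C=-R.T@c["tvec"]
    uv=np.atleast_2d(np.asarray(uv,float))
    d=np.c_[(uv[:,0]-c["cx"])/c["fx"],(uv[:,1]-c["cy"])/c["fy"],np.ones(len(uv))]@R
    return C,d
def onz(c,uv,z):
    C,d=ray(c,uv); return C+d*((z-C[2])/d[:,2])[:,None]
def proj(c,P):
    return cv2.projectPoints(np.atleast_2d(np.asarray(P,float)),c["rvec"],c["tvec"],K(c),None)[0][:,0]
E
python3 - <<'E'
import cv2
t=cv2.imread("pics/top0.png")
def z(b,f,i=t):
    x0,y0,x1,y1=b; return cv2.resize(i[y0:y1,x0:x1],None,fx=f,fy=f,interpolation=cv2.INTER_CUBIC)
import numpy as np
a=z((95,190,175,260),5);b=z((350,125,430,195),5);c=z((360,222,440,292),5);d=z((195,225,275,305),5)[:350]
cv2.imwrite("pics/zoom0.png",np.vstack([np.hstack([a,b]),np.hstack([c,z((200,228,280,298),5)])])[:,:800][:600] if 0 else cv2.resize(np.vstack([np.hstack([a,b]),np.hstack([c,z((200,228,280,298),5)])]),(685,600)))
E
```

```text
(no output)
```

View pics/zoom0.png

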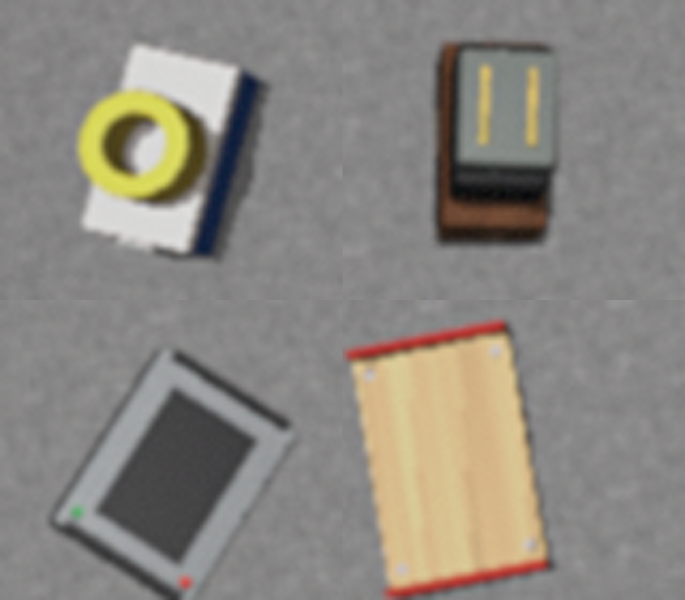

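```bash
cat > m.py <<'E'
from h import *
def blob(c,box,fn,z,name,hull=True,f=4,show=None):
    x0,y0,x1,y1=box
    im=cv2.resize(c["color"][y0:y1,x0:x1],None,fx=f,fy=f,interpolation=cv2.INTER_CUBIC)
    hsv=cv2.cvtColor(im,cv2.COLOR_BGR2HSV).astype(int); m=fn(im.astype(int),hsv).astype(np.uint8)*255
    m=cv2.morphologyEx(m,cv2.MORPH_OPEN,np.ones((5,5)))
    cs,_=cv2.findContours(m,cv2.RETR_EXTERNAL,cv2.CHAIN_APPROX_NONE)
    k=max(cs,key=cv2.contourArea)[:,0].astype(float)
    uv=(k+.5)/f-.5+[x0,y0]
    P=onz(c,uv,z)[:,:2]*1000
    rc=cv2.minAreaRect(P.astype(np.float32))
    (cx,cy),(w,h),a=rc
    if w<h: a-=90; w,h=h,w
    a=(a+90)%180-90
    print(f"{name}: centre {cx:.1f} {cy:.1f} size {w:.1f}x{h:.1f} long-axis {a:.1f}  area {cv2.contourArea(P.astype(np.float32)):.0f}")
    return P,m
dark=lambda b,h:(h[...,2]<95)
wood=lambda b,h:(h[...,0]<30)&(h[...,1]>50)&(h[...,2]>120)|((h[...,0]>170)|(h[...,0]<6))&(h[...,1]>120)
green=lambda b,h:(h[...,0]>45)&(h[...,0]<80)&(h[...,1]>120)
yellow=lambda b,h:(h[...,0]>20)&(h[...,0]<38)&(h[...,1]>110)
white=lambda b,h:((h[...,2]>175)&(h[...,1]<50))|yellow(b,h)
E
python3 - <<'E'
from m import *
t=cap("top"); s=cap("side")
blob(t,(200,228,254,304),wood,.008,"jig")
blob(t,(308,172,360,228),wood,.008,"smalljig")
blob(t,(104,274,188,372),wood,.008,"bigjig")
blob(s,(305,295,378,340),wood,.008,"jig side")
blob(t,(475,190,542,270),green,.004,"tray")
blob(s,(320,142,378,172),green,.004,"tray side")
blob(t,(380,240,422,288),lambda b,h:(h[...,2]<100),.026,"chargermark")
blob(t,(105,195,162,255),yellow,.066,"tape")
P,m=blob(t,(105,195,162,255),white,.036,"lid")
print(t["color"][262,400],t["color"][262,380],t["color"][170,235],t["color"][150,230],t["color"][157,388],t["color"][180,386])
for n,(c,b) in dict(chs=(s,(332,182,390,226)),st=(s,(240,270,282,310)),bat=(s,(255,172,305,216)),tp=(s,(250,360,316,412))).items():
    x0,y0,x1,y1=b; cv2.imwrite(f"pics/z_{n}.png",cv2.resize(c["color"][y0:y1,x0:x1],(400,300),interpolation=cv2.INTER_CUBIC))
i=[cv2.imread(f"pics/z_{n}.png") for n in("chs","st","bat","tp")]
cv2.imwrite("pics/zoom1.png",np.vstack([np.hstack(i[:2]),np.hstack(i[2:])]))
E
```

```text
jig: centre 421.3 205.8 size 136.6x89.2 long-axis 9.8  area 11403
smalljig: centre 564.8 -43.4 size 95.8x61.0 long-axis 21.9  area 5503
bigjig: centre 297.3 381.9 size 174.4x116.4 long-axis 20.5  area 18645
jig side: centre 422.0 201.7 size 136.5x97.0 long-axis 9.9  area 11806
tray: centre 488.1 -442.3 size 130.3x84.5 long-axis 19.2  area 10377
tray side: centre 488.3 -440.8 size 132.8x87.3 long-axis 19.2  area 10539
chargermark: centre 417.2 -190.2 size 76.0x50.1 long-axis -34.3  area 3682
tape: centre 509.6 402.0 size 64.0x52.0 long-axis 75.0  area 2647
lid: centre 514.2 414.5 size 65.9x53.6 long-axis 75.0  area 2809
[71 69 69] [160 158 156] [184 181 186] [136 136 136] [135 138 133] [37 45 54]
```

View pics/zoom1.png

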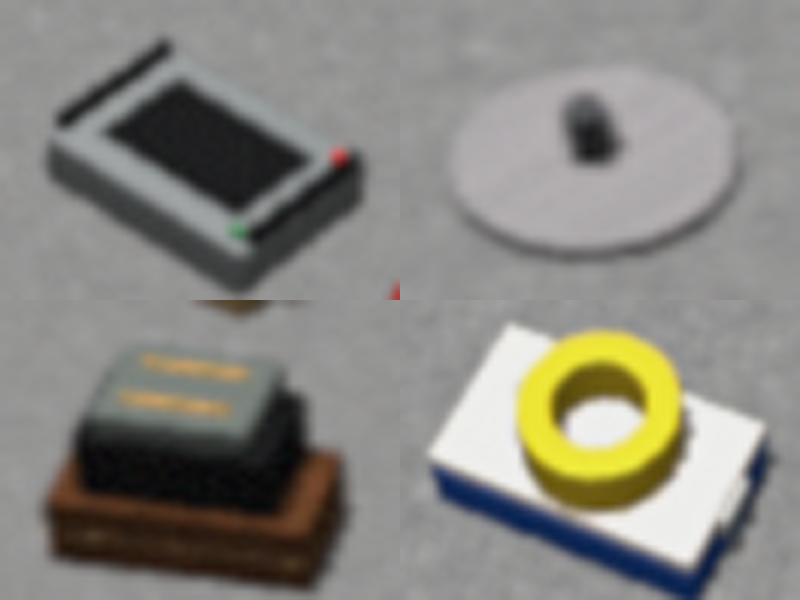

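Run:
```python
from m import *
t=cap("top"); s=cap("side")
for c in (t,s):
    C,_=ray(c,[0,0]); print("cam",C)
ytop=lambda b,h:yellow(b,h)&(h[...,2]>205)
for c,bx,bl in ((t,(108,204,148,242),(105,195,162,255)),(s,(262,360,304,402),(246,356,320,415))):
    P,m=blob(c,bx,ytop,.066,"tapetop"); 
    (x,y),r_=cv2.minEnclosingCircle(P.astype(np.float32)); print("  circ",x,y,r_, cv2.fitEllipse(P.astype(np.float32)))
    P,m=blob(c,bl,lambda b,h:(h[...,2]>165)&(h[...,1]<60),.036,"lid")
for c,bx in ((t,(224,154,268,194)),(s,(242,274,280,308))):
    P,m=blob(c,bx,lambda b,h:(h[...,2]>160)&(h[...,2]<215)|(h[...,2]<110),.008,"stand")
    print("  ",cv2.fitEllipse(P.astype(np.float32)))
g=lambda b,h:((h[...,2]>115)|((h[...,0]<30)&(h[...,1]>80)&(h[...,2]>120)))
import sys
hs=cv2.cvtColor(s["color"],cv2.COLOR_BGR2HSV)
print(hs[178:216:3,283].tolist()); print(hs[190,258:310:3].tolist())
ht=cv2.cvtColor(t["color"],cv2.COLOR_BGR2HSV)
print(ht[130:184:3,386].tolist()); print(ht[150,366:406:2].tolist())
print(hs[372:400:2,283].tolist())
```

```text
cam [ 0.3572799  -0.01418899  1.06181909]
cam [0.35526627 0.84000346 0.93122045]
tapetop: centre 511.0 407.1 size 50.9x50.9 long-axis 27.4  area 2027
  circ 511.0755615234375 407.0749816894531 26.158681869506836 ((511.0621337890625, 406.93988037109375), (50.534725189208984, 51.1391716003418), 66.80195617675781)
lid: centre 544.9 397.9 size 58.0x36.5 long-axis 75.3  area 1496
tapetop: centre 512.0 407.8 size 54.3x52.8 long-axis 59.9  area 2249
  circ 512.7350463867188 407.4320983886719 27.556493759155273 ((512.28564453125, 407.5688781738281), (52.96643829345703, 54.107521057128906), 162.626220703125)
lid: centre 483.1 415.3 size 65.1x42.7 long-axis 65.1  area 1563
stand: centre 630.5 158.4 size 74.1x72.6 long-axis 88.9  area 4281
   ((630.4352416992188, 158.8858184814453), (73.53341674804688, 74.1331558227539), 32.141929626464844)
stand: centre 632.6 157.8 size 74.2x72.3 long-axis -73.6  area 4210
   ((632.6050415039062, 157.7397003173828), (72.9128189086914, 73.64448547363281), 42.239356994628906)
[[150, 2, 152], [21, 59, 156], [40, 17, 132], [20, 65, 145], [66, 10, 127], [70, 14, 53
[... 422 characters left out ...]
 131], [80, 11, 134], [79, 15, 137], [84, 9, 136], [80, 11, 139], [72, 9, 138], [66, 9, 141], [60, 9, 83], [135, 9, 56], [75, 23, 22], [10, 127, 52], [11, 136, 116], [11, 127, 54], [18, 18, 70]]
[[0, 2, 134], [150, 4, 135], [30, 2, 129], [9, 54, 75], [11, 143, 73], [80, 14, 54], [72, 10, 131], [70, 11, 138], [24, 101, 190], [24, 72, 169], [77, 13, 137], [65, 11, 137], [77, 13, 136], [35, 20, 142], [23, 118, 199], [45, 11, 135], [73, 14, 132], [75, 4, 119], [0, 0, 135], [30, 2, 141]]
[[24, 213, 110], [24, 214, 107], [21, 84, 131], [30, 3, 233], [30, 2, 238], [45, 2, 238], [25, 6, 237], [28, 166, 237], [29, 194, 238], [28, 191, 198], [25, 207, 111], [24, 221, 106], [21, 67, 140], [20, 7, 233]]
```

Run:
```python
from m import *
t=cap("top"); s=cap("side")
gt=lambda b,h:((h[...,1]>6)&(h[...,0]>40)&(h[...,0]<95)&(h[...,2]>105))|((h[...,0]>15)&(h[...,0]<35)&(h[...,1]>40)&(h[...,2]>120))
P,m=blob(t,(366,128,406,190),gt,.084,"battop top"); cv2.imwrite("pics/mb.png",m)
blob(s,(258,176,302,216),gt,.084,"battop side")
br=lambda b,h:(h[...,0]>15)&(h[...,0]<35)&(h[...,1]>60)&(h[...,2]>140)
blob(t,(376,132,389,165),br,.084,"strip1 top")
blob(t,(389,132,402,165),br,.084,"strip2 top")
blob(s,(262,176,300,187),br,.084,"stripA side"); blob(s,(262,183,300,194),br,.084,"stripB side")
# block: dark+brown in top view ROI, brown only
bl=lambda b,h:((h[...,0]<16)&(h[...,1]>100))
P,m2=blob(t,(366,128,406,186),bl,.036,"brown")
# block+battery non-bench 
P,m3=blob(s,(256,174,304,216),lambda b,h:bl(b,h)|(h[...,2]<95),.036,"brown+bat side")
# tape box: lid corners
wl=lambda b,h:((h[...,2]>165)&(h[...,1]<60))|yellow(b,h)
P,m4=blob(t,(105,195,162,255),wl,.036,"lid+tape")
P,m5=blob(s,(246,356,320,415),wl,.036,"lid+tape side")
big=[cv2.resize(x,(260,280)) for x in (m,m2,m3,m4,m5)]
cv2.imwrite("pics/mm.png",np.hstack(big)[:, :]); 
x=np.hstack(big); cv2.imwrite("pics/mm.png",cv2.resize(x,(800,180)))
```

```text
battop top: centre 657.1 -162.8 size 57.3x48.1 long-axis -3.2  area 2632
battop side: centre 659.4 -161.3 size 59.3x48.1 long-axis -3.7  area 1079
strip1 top: centre 658.6 -151.0 size 40.5x6.1 long-axis -3.8  area 220
strip2 top: centre 657.1 -174.9 size 40.5x6.1 long-axis -3.7  area 220
stripA side: centre 659.1 -175.6 size 38.8x10.6 long-axis -2.6  area 310
stripB side: centre 660.5 -151.6 size 39.8x10.2 long-axis -3.3  area 320
brown: centre 653.8 -160.9 size 102.3x54.3 long-axis -1.8  area 1355
brown+bat side: centre 653.8 -161.1 size 131.5x109.4 long-axis -87.4  area 9935
lid+tape: centre 514.2 414.4 size 66.0x53.6 long-axis 75.0  area 2806
lid+tape side: centre 515.8 398.2 size 68.6x55.3 long-axis -75.6  area 3048
```

View pics/mm.png

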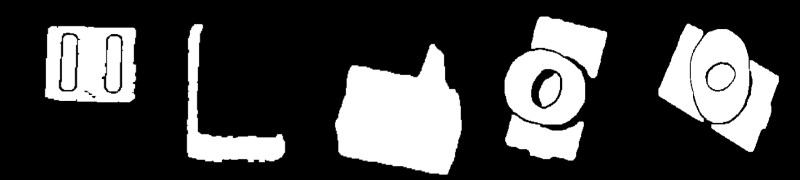

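```bash
cat > g.py <<'E'
import sys
from h import *
def go(x,y,z,a):
    s=r.sense(); R=s["ee_rot"]; p=s["tcp_pos"]*1000
    d=R.T@(np.array([x,y,z])-p)/10
    cur=np.degrees(np.arctan2(R[1,0],R[0,0])); w=(cur-a+90)%180-90
    tilt=R.T@np.cross(R[:,2],[0,0,-1]); 
    print("t",round(s["time_s"],2),"at",p.round(1),"yaw",round(cur,2),"tiltfix",np.degrees(tilt).round(2),"grip mm",round(87*s["gripper_width"],1),"F",s["wrist_force"].round(1))
    print("shift cm",d.round(2),"wz",round(w,1))
if __name__=="__main__": go(*map(float,sys.argv[1:5]))
E
python3 g.py 658.5 -162.5 200 86.4
```

```text
t 0.4 at [ 150.9 -606.4  222.4] yaw 103.97 tiltfix [ 0.   -0.02 -0.  ] grip mm 86.7 F [0.3 0.  0.9]
shift cm [30.83 59.98  2.25] wz 17.6
```

Call:
move_arm(
  series=[
    [[2.57,5,0.18,0,0,0,1],[2.57,5,0.18,0,0,0,1],[2.57,5,0.18,0,0,0,1],[2.57,5,0.18,0,0,0,1],[2.57,5,0.18,0,0,0,1],[2.57,5,0.18,0,0,0,1],[2.57,5,0.18,0,0,0,1],[2.57,5,0.18,0,0,0,1],[2.57,5,0.18,0,0,0,1],[2.57,5,0.18,0,0,0,1],[2.57,5,0.18,0,0,0,1],[2.57,5,0.18,0,0,0,1]],
  ],
)

```text
time_s: 1.9
tcp_pos: [0.66, -0.161, 0.201]
ee_rot: [[-0.242, 0.97, 0.0], [0.97, 0.242, -0.0], [-0.0, 0.0, -1.0]]
wrist_force: [1.2, -0.9, 0.3]
gripper_width: 1.003
```

Call:
move_arm(
  series=[
    [[0,0,0,0,0,8.8,1],[0,0,0,0,0,8.8,1],[0,0,0,0,0,0,1],[0,0,0,0,0,0,1]],
  ],
)

```text
time_s: 2.4
tcp_pos: [0.6586, -0.1625, 0.201]
ee_rot: [[0.061, 0.998, 0.0], [0.998, -0.061, 0.0], [0.0, 0.0, -1.0]]
wrist_force: [-0.3, -0.5, 0.7]
gripper_width: 0.999
```

```bash
python3 g.py 658.5 -162.5 120 86.4;python3 - <<'E'
from h import *
c=cap("top"); cv2.imwrite("pics/t1.png",c["color"])
E
```

```text
t 2.4 at [ 658.6 -162.5  201. ] yaw 86.48 tiltfix [ 0. -0.  0.] grip mm 86.9 F [-0.3 -0.5  0.7]
shift cm [ 0.   -0.01  8.1 ] wz 0.1
```

View pics/t1.png

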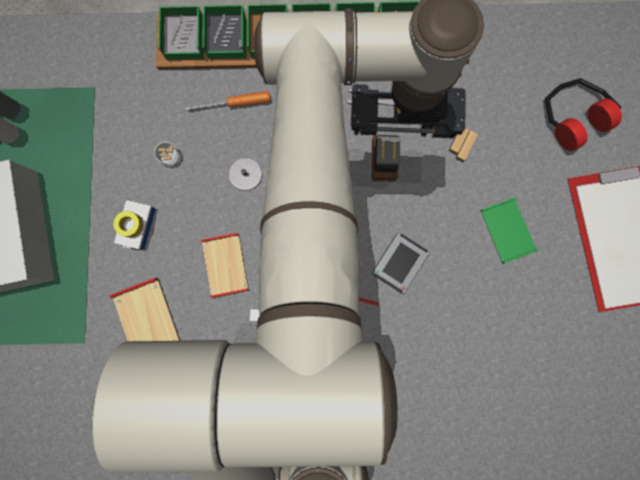

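Arm is over the battery (seen beneath the gripper at (386,155)); pose is within 0.2 mm. Descending to TCP z of 46 mm.

Call:
move_arm(
  series=[
    [[0,0,3,0,0,0,1],[0,0,4,0,0,0,1],[0,0,4,0,0,0,1],[0,0,2.5,0,0,0,1],[0,0,1.5,0,0,0,1],[0,0,0.5,0,0,0,1],[0,0,0,0,0,0,1]],
  ],
)

```text
time_s: 3.32
tcp_pos: [0.6592, -0.1625, 0.0466]
ee_rot: [[0.063, 0.998, 0.001], [0.998, -0.063, -0.0], [-0.0, 0.001, -1.0]]
wrist_force: [0.6, -0.4, -0.2]
gripper_width: 1.004
```

```bash
python3 g.py 658.5 -162.5 46 86.4;python3 - <<'E'
from h import *
c=cap("side"); cv2.imwrite("pics/s2.png",cv2.resize(c["color"][120:240,200:360],(800,600),interpolation=cv2.INTER_CUBIC))
E
```

```text
t 3.33 at [ 659.2 -162.5   46.6] yaw 86.39 tiltfix [0.07 0.01 0.  ] grip mm 87.3 F [ 0.6 -0.4 -0.2]
shift cm [-0.   -0.07  0.06] wz -0.0
```

View pics/s2.png

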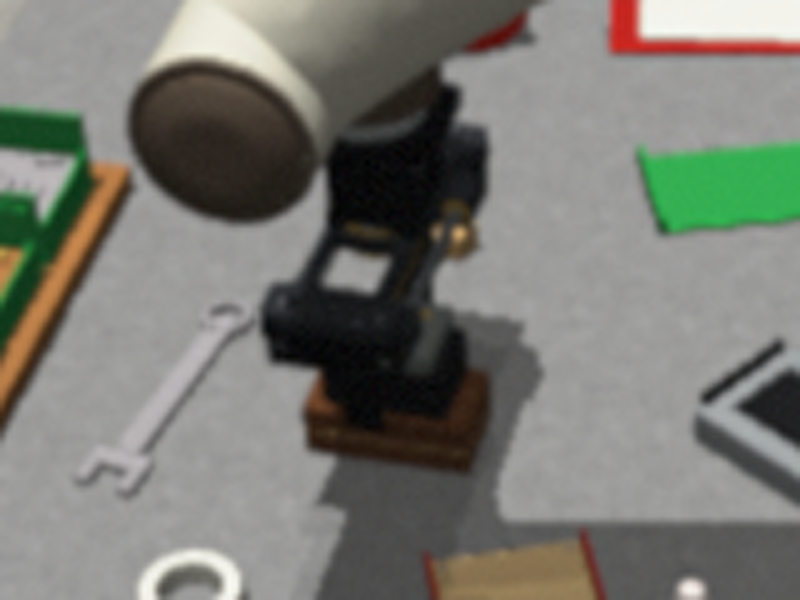

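The fingers straddle the battery, clear of the block. Close and lift.

Call:
move_arm(
  series=[
    [[0,0,0,0,0,0,-1],[0,0,0,0,0,0,-1],[0,0,0,0,0,0,-1],[0,0,0,0,0,0,-1],[0,0,0,0,0,0,-1],[0,0,0,0,0,0,-1]],
  ],
)

```text
time_s: 4.12
tcp_pos: [0.6587, -0.1623, 0.046]
ee_rot: [[0.063, 0.998, 0.0], [0.998, -0.063, 0.0], [0.0, 0.0, -1.0]]
wrist_force: [-0.1, 0.9, 0.3]
gripper_width: 0.572
```

Call:
move_arm(
  series=[
    [[0,0,-0.5,0,0,0,-1],[0,0,-1.5,0,0,0,-1],[0,0,-3,0,0,0,-1],[0,0,-4,0,0,0,-1],[0,0,-3,0,0,0,-1],[0,0,-1,0,0,0,-1],[0,0,0,0,0,0,-1]],
  ],
)

```text
time_s: 5.0
tcp_pos: [0.6585, -0.1623, 0.1762]
ee_rot: [[0.064, 0.998, 0.001], [0.998, -0.064, 0.001], [0.001, 0.001, -1.0]]
wrist_force: [0.1, 0.4, -3.0]
gripper_width: 0.572
```

```bash
python3 g.py 417.2 -190.2 150 55.7;python3 - <<'E'
from h import *
c=cap("side"); cv2.imwrite("pics/s3.png",cv2.resize(c["color"][100:220,200:360],(800,600),interpolation=cv2.INTER_CUBIC))
E
```

```text
t 5.0 at [ 658.5 -162.3  176.2] yaw 86.35 tiltfix [ 0.03 -0.03 -0.  ] grip mm 49.8 F [ 0.1  0.4 -3. ]
shift cm [ -4.33 -23.91   2.61] wz 30.7
```

View pics/s3.png

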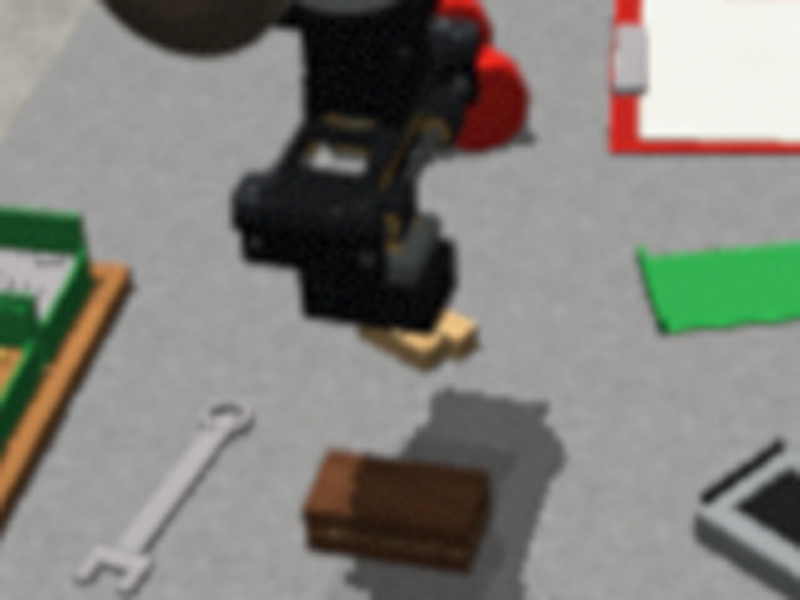

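Call:
move_arm(
  series=[
    [[-0.27,-1.5,0,0,0,0,-1],[-0.54,-2.98,0,0,0,0,-1],[-0.54,-2.98,0,0,0,0,-1],[-0.54,-2.98,0,0,0,0,-1],[-0.54,-2.98,0,0,0,0,-1],[-0.54,-2.98,0,0,0,0,-1],[-0.54,-2.98,0,0,0,0,-1],[-0.54,-2.98,0,0,0,0,-1],[-0.28,-1.55,0,0,0,0,-1]],
  ],
)

```text
time_s: 6.18
tcp_pos: [0.415, -0.1904, 0.1748]
ee_rot: [[0.064, 0.998, -0.003], [0.998, -0.064, 0.001], [0.0, -0.003, -1.0]]
wrist_force: [0.6, 0.6, -3.7]
gripper_width: 0.572
```

Call:
move_arm(
  series=[
    [[0,0,1,0,0,6,-1],[0,0,1,0,0,6,-1],[0,0,1,0,0,7,-1],[0,0,1,0,0,6,-1],[0,0,1,0,0,5.7,-1],[0,0,1,0,0,0,-1],[0,0,0,0,0,0,-1],[0,0,0,0,0,0,-1]],
  ],
)

```text
time_s: 7.18
tcp_pos: [0.4177, -0.1905, 0.1161]
ee_rot: [[0.563, 0.826, 0.0], [0.826, -0.563, -0.0], [-0.0, 0.0, -1.0]]
wrist_force: [0.5, -0.1, -2.5]
gripper_width: 0.574
```

```bash
python3 g.py 417.2 -190.2 36 55.7;python3 - <<'E'
from m import *
c=cap("side"); cv2.imwrite("pics/s4.png",cv2.resize(c["color"][130:250,300:460],(800,600),interpolation=cv2.INTER_CUBIC))
E
```

```text
t 7.17 at [ 417.7 -190.5  116.1] yaw 55.73 tiltfix [ 0.02  0.   -0.  ] grip mm 50.0 F [ 0.5 -0.1 -2.5]
shift cm [-0.   -0.06  8.01] wz 0.0
```

View pics/s4.png

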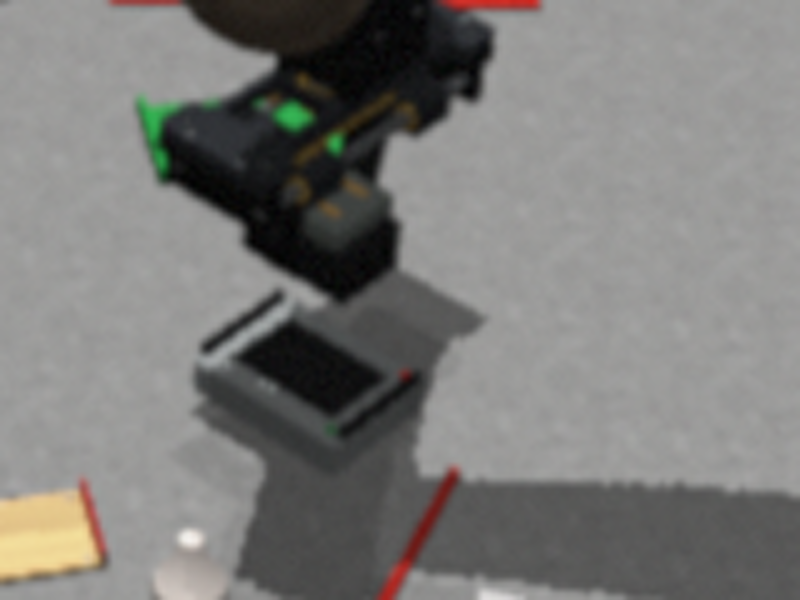

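Battery is held level over the charger, lined up with the black mark. Lowering.

Call:
move_arm(
  series=[
    [[0,0,1.5,0,0,0,-1],[0,0,2.5,0,0,0,-1],[0,0,2,0,0,0,-1],[0,0,1,0,0,0,-1],[0,0,0.5,0,0,0,-1],[0,0,0.3,0,0,0,-1],[0,0,0.15,0,0,0,-1],[0,0,0.05,0,0,0,-1],[0,0,0,0,0,0,-1]],
  ],
)

```text
time_s: 8.35
tcp_pos: [0.4175, -0.1905, 0.0362]
ee_rot: [[0.564, 0.826, 0.001], [0.826, -0.564, -0.0], [0.0, 0.0, -1.0]]
wrist_force: [0.7, -0.3, -3.9]
gripper_width: 0.574
```

```bash
python3 g.py 417.2 -190.2 36 55.7
```

```text
t 8.35 at [ 417.5 -190.5   36.2] yaw 55.67 tiltfix [ 0.03 -0.01 -0.  ] grip mm 49.9 F [ 0.7 -0.3 -3.9]
shift cm [ 0.01 -0.04  0.02] wz -0.0
```

Call:
move_arm(
  series=[
    [[0,0,0.05,0,0,0,-1],[0,0,0,0,0,0,-1]],
  ],
)

```text
time_s: 8.6
tcp_pos: [0.4175, -0.1905, 0.0359]
ee_rot: [[0.564, 0.826, 0.0], [0.826, -0.564, -0.0], [0.0, 0.0, -1.0]]
wrist_force: [-0.2, 0.9, 2.1]
gripper_width: 0.578
```

Call:
move_arm(
  series=[
    [[0,0,0.05,0,0,0,-1],[0,0,0,0,0,0,-1]],
  ],
)

```text
time_s: 8.85
tcp_pos: [0.4176, -0.1905, 0.0359]
ee_rot: [[0.564, 0.826, 0.001], [0.826, -0.564, -0.0], [0.0, 0.001, -1.0]]
wrist_force: [-2.0, 2.2, 6.3]
gripper_width: 0.573
```

Contact. Open slightly so the fingers part gently, then rise.

Call:
move_arm(
  series=[
    [[0,0,-0.05,0,0,0,0.2],[0,0,0,0,0,0,0.3],[0,0,0,0,0,0,0.5],[0,0,0,0,0,0,0.6],[0,0,-1,0,0,0,0.6],[0,0,-3,0,0,0,0.6],[0,0,-5,0,0,0,1],[0,0,-5,0,0,0,1],[0,0,-3,0,0,0,1],[0,0,0,0,0,0,1]],
  ],
)

```text
time_s: 10.1
tcp_pos: [0.4188, -0.1907, 0.2087]
ee_rot: [[0.564, 0.826, 0.007], [0.826, -0.564, -0.001], [0.003, 0.007, -1.0]]
wrist_force: [-0.1, -0.7, -0.6]
gripper_width: 0.995
```

```bash
python3 g.py 511.5 407.3 190 104
```

```text
t 10.1 at [ 418.8 -190.7  208.7] yaw 55.69 tiltfix [ 0.37 -0.18  0.  ] grip mm 86.6 F [-0.1 -0.7 -0.6]
shift cm [ 54.61 -26.07   1.88] wz -48.3
```

Call:
move_arm(
  series=[
    [[2.5,-1.19,0,0,0,0,1],[4.95,-2.36,0,0,0,0,1],[4.95,-2.36,0,0,0,0,1],[4.95,-2.36,0,0,0,0,1],[4.95,-2.36,0,0,0,0,1],[4.95,-2.36,0,0,0,0,1],[4.95,-2.36,0,0,0,0,1],[4.95,-2.36,0,0,0,0,1],[4.95,-2.36,0,0,0,0,1],[4.95,-2.36,0,0,0,0,1],[4.95,-2.36,0,0,0,0,1],[2.6,-1.25,0,0,0,0,1]],
  ],
)

```text
time_s: 11.6
tcp_pos: [0.5096, 0.4094, 0.2034]
ee_rot: [[0.563, 0.827, -0.002], [0.827, -0.563, -0.002], [-0.003, -0.001, -1.0]]
wrist_force: [0.1, -0.7, 0.2]
gripper_width: 1.001
```

Call:
move_arm(
  series=[
    [[0,0,0,0,0,-10,1],[0,0,1,0,0,-10,1],[0,0,1,0,0,-10,1],[0,0,1,0,0,-10,1],[0,0,1,0,0,-8.3,1],[0,0,0,0,0,0,1],[0,0,0,0,0,0,1]],
  ],
)

```text
time_s: 12.48
tcp_pos: [0.5102, 0.4072, 0.1653]
ee_rot: [[-0.239, 0.971, -0.0], [0.971, 0.239, -0.0], [-0.0, -0.0, -1.0]]
wrist_force: [0.1, 0.4, 0.3]
gripper_width: 1.0
```

```bash
python3 g.py 511.5 407.3 40 104;python3 - <<'E'
from m import *
t=cap("top"); s=cap("side")
gt=lambda b,h:((h[...,1]>6)&(h[...,0]>40)&(h[...,0]<95)&(h[...,2]>105))|((h[...,0]>15)&(h[...,0]<35)&(h[...,1]>40)&(h[...,2]>120))
cv2.imwrite("pics/c5.png",np.hstack([cv2.resize(t["color"][215:295,360:440],(400,400),interpolation=cv2.INTER_CUBIC),cv2.resize(s["color"][160:230,325:395],(400,400),interpolation=cv2.INTER_CUBIC)]))
blob(s,(246,356,320,415),lambda b,h:yellow(b,h)&(h[...,2]>205),.066,"tape")
cv2.imwrite("pics/c6.png",s["color"])
# block bare
bl=lambda b,h:((h[...,0]<16)&(h[...,1]>90)&(h[...,2]>60))
blob(s,(256,174,304,216),bl,.036,"block side")
blob(t,(366,128,406,186),lambda b,h:((h[...,0]<16)&(h[...,1]>90)),.036,"block top")
E
```

```text
t 12.47 at [510.2 407.2 165.3] yaw 103.85 tiltfix [-0.02  0.02  0.  ] grip mm 87.0 F [0.1 0.4 0.3]
shift cm [-0.02  0.13 12.53] wz -0.1
tape: centre 493.1 415.0 size 27.5x12.8 long-axis 74.5  area 253
block side: centre 617.1 -166.8 size 59.0x27.1 long-axis -55.5  area 853
block top: centre 653.7 -160.9 size 103.9x54.6 long-axis -2.1  area 5502
```

View pics/c5.png

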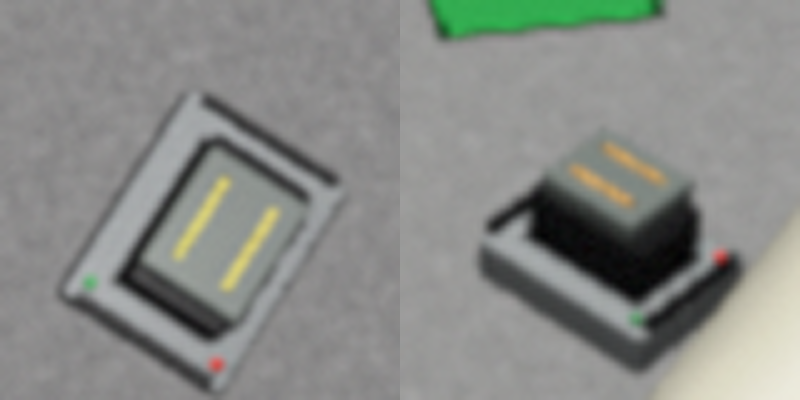

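View pics/c6.png

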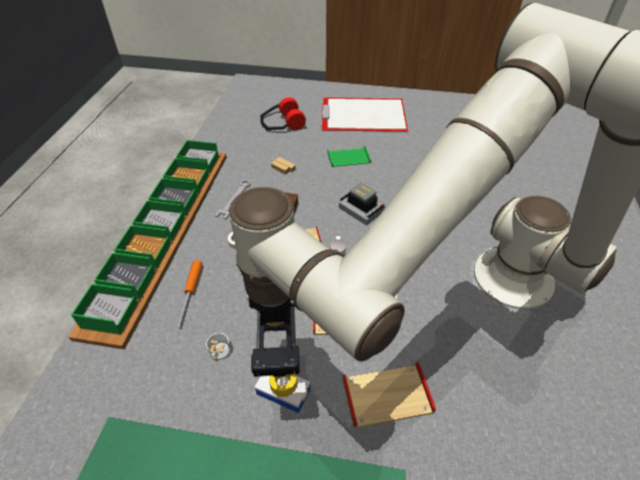

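The battery sits on the charger inside the mark (top view: 5–10 px margins as parallax predicts). Gripper is over the tape at (285,382) in the side view. Descending.

Call:
move_arm(
  series=[
    [[0,0.13,3,0,0,0,1],[0,0,4,0,0,0,1],[0,0,3,0,0,0,1],[0,0,1.5,0,0,0,1],[0,0,0.7,0,0,0,1],[0,0,0.3,0,0,0,1],[0,0,0,0,0,0,1]],
  ],
)

```text
time_s: 13.45
tcp_pos: [0.5119, 0.408, 0.0414]
ee_rot: [[-0.241, 0.97, 0.001], [0.97, 0.241, 0.001], [0.001, 0.001, -1.0]]
wrist_force: [0.6, 0.1, -0.2]
gripper_width: 0.996
```

```bash
python3 g.py 511.5 407.3 40 104
python3 - <<'E'
from m import *
s=cap("side")
cv2.imwrite("pics/c7.png",cv2.resize(s["color"][320:420,220:350],(780,600),interpolation=cv2.INTER_CUBIC))
E
```

```text
t 13.45 at [511.9 408.   41.4] yaw 103.97 tiltfix [ 0.08 -0.05 -0.  ] grip mm 86.7 F [ 0.6  0.1 -0.2]
shift cm [-0.06 -0.06  0.14] wz -0.0
```

View pics/c7.png

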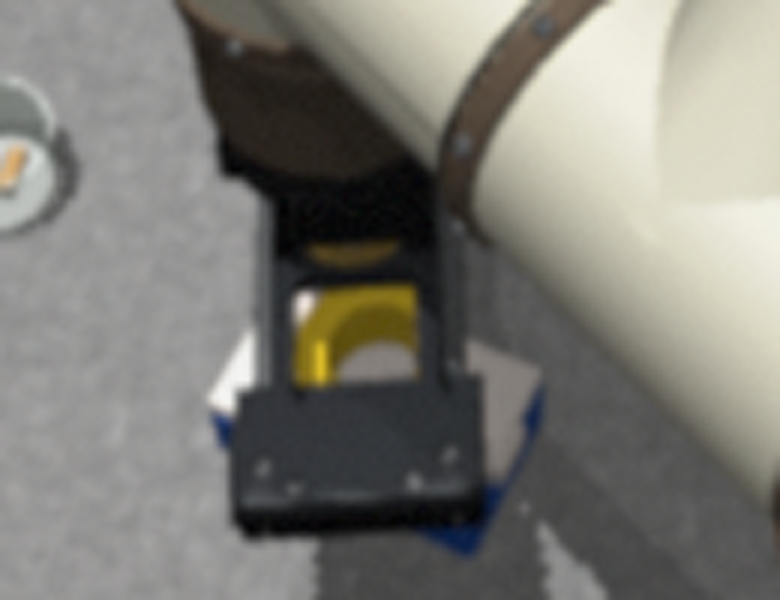

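Call:
move_arm(
  series=[
    [[0,-0.04,0,0,0,0,-1],[0,0,0,0,0,0,-1],[0,0,0,0,0,0,-1],[0,0,0,0,0,0,-1],[0,0,0,0,0,0,-1],[0,0,0,0,0,0,-1]],
  ],
)

```text
time_s: 14.25
tcp_pos: [0.5111, 0.4076, 0.0405]
ee_rot: [[-0.241, 0.97, 0.0], [0.97, 0.241, 0.0], [0.0, 0.0, -1.0]]
wrist_force: [-0.3, 0.5, 0.7]
gripper_width: 0.643
```

```bash
python3 g.py 511.5 407.3 40 104
```

```text
t 14.25 at [511.1 407.6  40.5] yaw 103.97 tiltfix [ 0.01 -0.01 -0.  ] grip mm 55.9 F [-0.3  0.5  0.7]
shift cm [-0.04  0.03  0.05] wz -0.0
```

Call:
move_arm(
  series=[
    [[0,0,-0.5,0,0,0,-1],[0,0,-1.5,0,0,0,-1],[0,0,-3,0,0,0,-1],[0,0,-3,0,0,0,-1],[0,0,-2,0,0,0,-1],[0,0,-1,0,0,0,-1],[0,0,0,0,0,0,-1]],
  ],
)

```text
time_s: 15.12
tcp_pos: [0.5113, 0.4077, 0.1515]
ee_rot: [[-0.241, 0.97, 0.001], [0.97, 0.241, 0.001], [0.001, 0.001, -1.0]]
wrist_force: [-0.3, 0.1, -1.2]
gripper_width: 0.642
```

```bash
python3 g.py 631.5 158.3 150 104
python3 - <<'E'
from m import *
s=cap("side")
cv2.imwrite("pics/c8.png",cv2.resize(s["color"][280:430,200:380],(720,600),interpolation=cv2.INTER_CUBIC))
E
```

```text
t 15.12 at [511.3 407.7 151.5] yaw 103.96 tiltfix [ 0.08 -0.07 -0.  ] grip mm 55.9 F [-0.3  0.1 -1.2]
shift cm [-27.11   5.65   0.12] wz -0.0
```

View pics/c8.png

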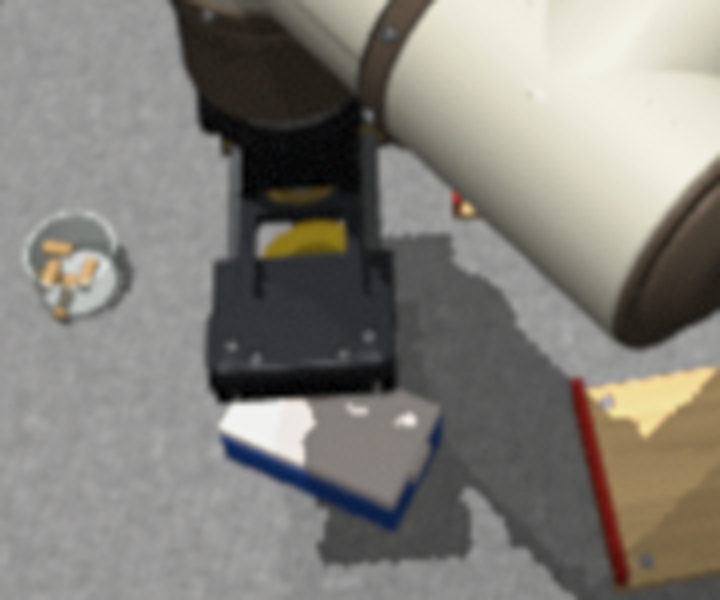

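Call:
move_arm(
  series=[
    [[-1.5,0.31,0,0,0,0,-1],[-3.4,0.71,0,0,0,0,-1],[-3.4,0.71,0,0,0,0,-1],[-3.4,0.71,0,0,0,0,-1],[-3.4,0.71,0,0,0,0,-1],[-3.4,0.71,0,0,0,0,-1],[-3.4,0.71,0,0,0,0,-1],[-3.4,0.71,0,0,0,0,-1],[-1.81,0.38,0,0,0,0,-1],[0,0,2,0,0,0,-1],[0,0,2,0,0,0,-1],[0,0,0,0,0,0,-1]],
  ],
)

```text
time_s: 16.68
tcp_pos: [0.63, 0.1573, 0.1082]
ee_rot: [[-0.241, 0.97, -0.005], [0.97, 0.241, -0.002], [-0.001, -0.005, -1.0]]
wrist_force: [0.6, 0.3, -0.7]
gripper_width: 0.64
```

```bash
python3 g.py 631.5 158.3 60 104
python3 - <<'E'
from m import *
s=cap("side")
cv2.imwrite("pics/c9.png",cv2.resize(s["color"][210:330,190:334],(720,600),interpolation=cv2.INTER_CUBIC))
E
```

```text
t 16.68 at [630.  157.3 108.2] yaw 103.96 tiltfix [-0.29  0.05  0.  ] grip mm 55.7 F [ 0.6  0.3 -0.7]
shift cm [0.06 0.19 4.82] wz -0.0
```

View pics/c9.png

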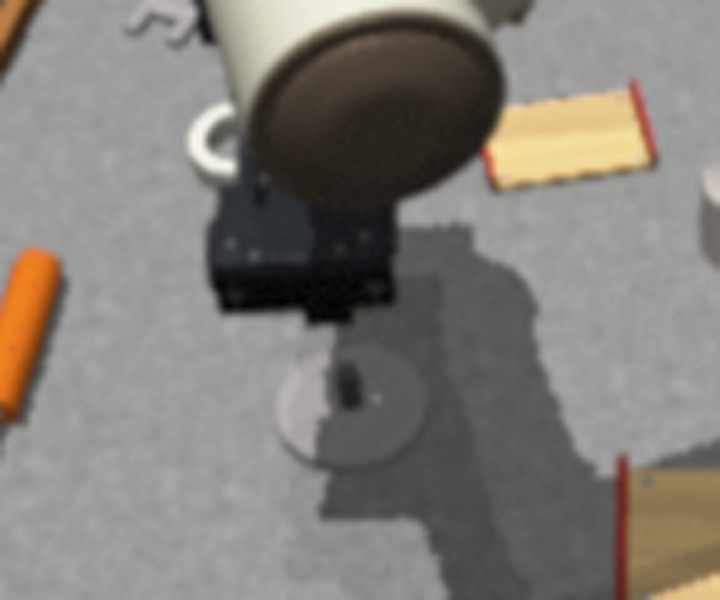

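Call:
move_arm(
  series=[
    [[0,0,2,0,0,0,-1],[0,0,2,0,0,0,-1],[0,0,0,0,0,0,-1],[0,0,0,0,0,0,-1],[0,0,0,0,0,0,-1]],
  ],
)

```text
time_s: 17.35
tcp_pos: [0.6323, 0.1585, 0.0719]
ee_rot: [[-0.242, 0.97, 0.002], [0.97, 0.242, 0.001], [0.0, 0.003, -1.0]]
wrist_force: [-0.4, 0.1, -0.7]
gripper_width: 0.638
```

```bash
python3 g.py 631.5 158.3 12.5 104
```

```text
t 17.35 at [632.3 158.5  71.9] yaw 103.99 tiltfix [ 0.15 -0.02 -0.  ] grip mm 55.5 F [-0.4  0.1 -0.7]
shift cm [-0.   -0.1   5.94] wz -0.0
```

Call:
move_arm(
  series=[
    [[0,-0.04,1,0,0,0,-1],[0,0,1.5,0,0,0,-1],[0,0,1.2,0,0,0,-1],[0,0,0.8,0,0,0,-1],[0,0,0.5,0,0,0,-1],[0,0,0.4,0,0,0,-1],[0,0,0.3,0,0,0,-1],[0,0,0,0,0,0,-1],[0,0,0,0,0,0,-1]],
  ],
)

```text
time_s: 18.48
tcp_pos: [0.6313, 0.1581, 0.0138]
ee_rot: [[-0.241, 0.97, 0.001], [0.97, 0.241, 0.0], [0.0, 0.001, -1.0]]
wrist_force: [-0.5, -0.3, 0.0]
gripper_width: 0.641
```

```bash
python3 g.py 631.5 158.3 12.5 104
```

```text
t 18.48 at [631.3 158.1  13.8] yaw 103.97 tiltfix [ 0.03 -0.   -0.  ] grip mm 55.8 F [-0.5 -0.3  0. ]
shift cm [0.02 0.03 0.13] wz -0.0
```

Call:
move_arm(
  series=[
    [[0.02,0.03,0.1,0,0,0,-1],[0,0,0,0,0,0,-1]],
  ],
)

```text
time_s: 18.73
tcp_pos: [0.6314, 0.1583, 0.0126]
ee_rot: [[-0.241, 0.97, 0.0], [0.97, 0.241, 0.0], [0.0, 0.0, -1.0]]
wrist_force: [-0.4, -0.8, -0.8]
gripper_width: 0.642
```

Call:
move_arm(
  series=[
    [[0,0,0.05,0,0,0,-1],[0,0,0,0,0,0,-1]],
  ],
)

```text
time_s: 18.98
tcp_pos: [0.6314, 0.1583, 0.0125]
ee_rot: [[-0.242, 0.97, 0.0], [0.97, 0.242, 0.0], [-0.0, 0.0, -1.0]]
wrist_force: [-1.7, -0.4, 2.7]
gripper_width: 0.644
```

Call:
move_arm(
  series=[
    [[0,0,0,0,0,0,0.35],[0,0,0,0,0,0,0.45],[0,0,0,0,0,0,0.6],[0,0,0,0,0,0,0.7],[0,0,-1,0,0,0,0.7],[0,0,-3,0,0,0,0.7],[0,0,-4,0,0,0,1],[0,0,-4,0,0,0,1],[0,0,-1,0,0,0,1],[0,0,0,0,0,0,1]],
  ],
)

```text
time_s: 20.23
tcp_pos: [0.6314, 0.1584, 0.1428]
ee_rot: [[-0.241, 0.97, 0.001], [0.97, 0.241, 0.001], [0.001, 0.002, -1.0]]
wrist_force: [0.4, 0.5, -1.1]
gripper_width: 0.997
```

```bash
python3 g.py 653.7 -160.9 140 87.9;  python3 - <<'E'
from m import *
s=cap("side");t=cap("top")
cv2.imwrite("pics/c10.png",np.hstack([cv2.resize(s["color"][250:340,210:300],(400,400)),cv2.resize(t["color"][135:215,205:285],(400,400))]))
bl=lambda b,h:((h[...,0]<16)&(h[...,1]>90))
blob(t,(366,128,406,186),bl,.036,"block top0")
blob(t,(366,128,406,186),lambda b,h:bl(b,h)&(h[...,2]>95),.036,"block bright")
P,m=blob(s,(256,174,304,220),lambda b,h:bl(b,h),.036,"block side")
cv2.imwrite("pics/c11.png",np.hstack([cv2.resize(s["color"][174:220,256:304],(400,400)),cv2.resize(t["color"][128:188,360:420],(400,400))]))
P,m=blob(s,(246,356,320,415),lambda b,h:(h[...,2]>165)&(h[...,1]<60),.036,"lid s")
P,m=blob(t,(105,195,162,255),lambda b,h:(h[...,2]>165)&(h[...,1]<60),.036,"lid t")
E
```

```text
t 20.23 at [631.4 158.4 142.8] yaw 103.96 tiltfix [ 0.09 -0.04  0.  ] grip mm 86.8 F [ 0.4  0.5 -1.1]
shift cm [-31.52  -5.54   0.25] wz 16.1
block top0: centre 653.9 -161.3 size 103.6x55.0 long-axis -2.5  area 5496
block bright: centre 657.0 -162.3 size 97.2x53.2 long-axis -2.2  area 4973
block side: centre 613.8 -138.1 size 74.3x23.8 long-axis -77.9  area 1193
lid s: centre 514.3 406.4 size 106.3x60.4 long-axis -14.3  area 6065
lid t: centre 513.2 435.5 size 137.7x61.5 long-axis 2.0  area 5098
```

View pics/c10.png

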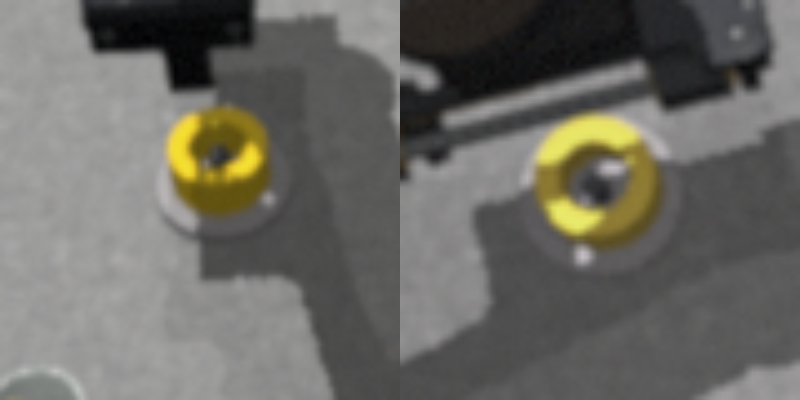

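View pics/c11.png

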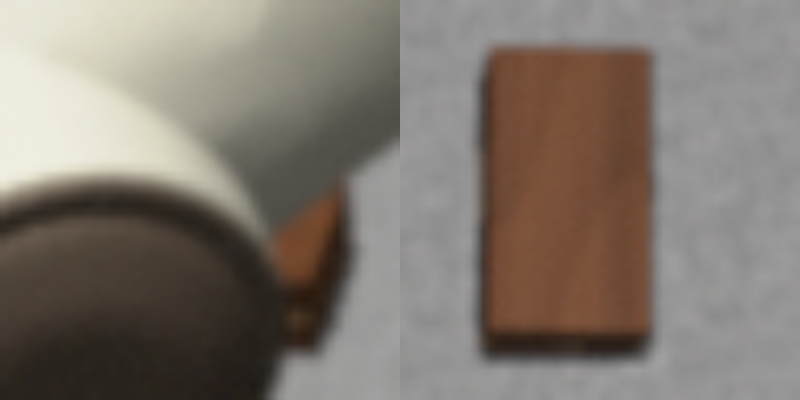

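Tape sits around the post (post visible in the core in both views). Block top face at about (656.8,−161.8), −2.2°.

Call:
move_arm(
  series=[
    [[-2,-0.33,0,0,0,0,1],[-4.6,-0.76,0,0,0,0,1],[-4.6,-0.76,0,0,0,0,1],[-4.6,-0.76,0,0,0,0,1],[-4.6,-0.76,0,0,0,0,1],[-4.6,-0.76,0,0,0,0,1],[-4.6,-0.76,0,0,0,0,1],[-2.07,-0.36,0,0,0,0,1],[0,0,0,0,0,8.1,1],[0,0,0,0,0,8.1,1],[0,0,0,0,0,0,1],[0,0,0,0,0,0,1]],
  ],
)

```text
time_s: 21.82
tcp_pos: [0.6566, -0.1617, 0.1415]
ee_rot: [[0.037, 0.999, -0.001], [0.999, -0.037, 0.0], [0.0, -0.001, -1.0]]
wrist_force: [-0.4, -0.5, -0.7]
gripper_width: 1.001
```

```bash
python3 g.py 656.8 -161.8 8 87.8;  python3 - <<'E'
from m import *
s=cap("side");t=cap("top")
bl=lambda b,h:((h[...,0]<16)&(h[...,1]>90))
cv2.imwrite("pics/c12.png",cv2.resize(s["color"][164:230,246:314],(600,600)))
lid=lambda b,h:(h[...,2]>185)&(h[...,1]<45)
P,m=blob(s,(246,356,320,415),lid,.036,"lid s")
P,m=blob(t,(110,195,162,255),lid,.036,"lid t")
yt=lambda b,h:yellow(b,h)&(h[...,2]>205)
for n,c,b in(("s",s,(240,255,290,315)),("t",t,(220,145,275,200))):
    P,m=blob(c,b,yt,.038,"tape "+n); print(cv2.fitEllipse(P.astype(np.float32)))
br=lambda b,h:(h[...,0]>15)&(h[...,0]<35)&(h[...,1]>60)&(h[...,2]>140)
P,m=blob(t,(375,235,405,275),br,.074,"strip"); 
cv2.imwrite("pics/c13.png",np.hstack([cv2.resize(s["color"][165:225,330:390],(400,400)),cv2.resize(t["color"][228:292,368:432],(400,400))]))
E
```

```text
t 21.82 at [ 656.6 -161.7  141.5] yaw 87.9 tiltfix [-0.05 -0.   -0.  ] grip mm 87.1 F [-0.4 -0.5 -0.7]
shift cm [-1.000e-02  3.000e-02  1.335e+01] wz 0.1
lid s: centre 513.8 406.7 size 104.4x59.1 long-axis -14.5  area 5861
lid t: centre 512.5 406.0 size 100.5x55.7 long-axis -14.3  area 5321
tape s: centre 633.2 157.3 size 54.8x53.9 long-axis -39.6  area 2309
((633.1192626953125, 157.32884216308594), (54.05113983154297, 54.42549514770508), 90.9772720336914)
tape t: centre 631.3 157.4 size 50.7x50.0 long-axis 88.9  area 2016
((631.5869140625, 156.9497528076172), (50.22394561767578, 51.13266372680664), 25.837724685668945)
strip: centre 423.5 -180.5 size 39.5x5.7 long-axis -34.2  area 178
```

View pics/c12.png

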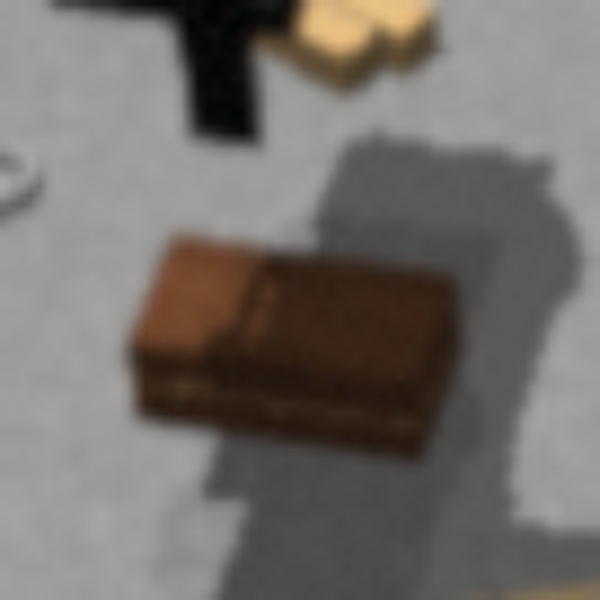

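Run:
```python
from m import *
s=cap("side")
q=np.array([[178,236],[458,276],[435,376],[135,347]])
uv=q*[68/600,66/600]+[246-.45,164-.45]
P=onz(s,uv,.036)*1000; print(P.round(1),P.mean(0).round(1))
```

```text
[[ 705.7 -189.4   36. ]
 [ 608.6 -186.    36. ]
 [ 605.8 -137.1   36. ]
 [ 705.6 -133.7   36. ]] [ 656.4 -161.6   36. ]
```

Block centre confirmed from the side view (656.4,−161.6, side ≈100×52). Descending onto it.

Call:
move_arm(
  series=[
    [[0,0,3,0,0,0,1],[0,0,4,0,0,0,1],[0,0,3,0,0,0,1],[0,0,2,0,0,0,1],[0,0,1,0,0,0,1],[0,0,0.35,0,0,0,1],[0,0,0,0,0,0,1],[0,0,0,0,0,0,1]],
  ],
)

```text
time_s: 22.98
tcp_pos: [0.6575, -0.1618, 0.0095]
ee_rot: [[0.039, 0.999, 0.002], [0.999, -0.039, -0.0], [-0.0, 0.002, -1.0]]
wrist_force: [1.0, 0.2, 0.2]
gripper_width: 0.999
```

Call:
move_arm(
  series=[
    [[0,0,0,0,0,0,-1],[0,0,0,0,0,0,-1],[0,0,0,0,0,0,-1],[0,0,0,0,0,0,-1],[0,0,0,0,0,0,-1],[0,0,0,0,0,0,-1]],
  ],
)

```text
time_s: 23.72
tcp_pos: [0.6568, -0.1617, 0.0085]
ee_rot: [[0.039, 0.999, -0.0], [0.999, -0.039, 0.0], [0.0, -0.0, -1.0]]
wrist_force: [0.3, 1.2, 0.4]
gripper_width: 0.643
```

```bash
python3 g.py 656.5 -161.7 8 87.8
```

```text
t 23.73 at [ 656.8 -161.7    8.5] yaw 87.77 tiltfix [-0. -0.  0.] grip mm 56.0 F [0.3 1.2 0.4]
shift cm [-0.   -0.03  0.05] wz -0.0
```

Call:
move_arm(
  series=[
    [[0,0,-0.5,0,0,0,-1],[0,0,-1.5,0,0,0,-1],[0,0,-3,0,0,0,-1],[0,0,-4,0,0,0,-1],[0,0,-4,0,0,0,-1],[0,0,-2,0,0,0,-1],[0,0,0,0,0,0,-1]],
  ],
)

```text
time_s: 24.6
tcp_pos: [0.658, -0.1619, 0.1616]
ee_rot: [[0.039, 0.999, 0.006], [0.999, -0.039, -0.0], [-0.0, 0.006, -1.0]]
wrist_force: [-0.3, 0.6, -3.0]
gripper_width: 0.641
```

```bash
python3 g.py 422 204.8 150 99.8
python3 - <<'E'
from m import *
s=cap("side")
cv2.imwrite("pics/c14.png",cv2.resize(s["color"][110:230,200:344],(720,600),interpolation=cv2.INTER_CUBIC))
E
```

```text
t 24.6 at [ 658.  -161.9  161.6] yaw 87.78 tiltfix [ 0.33  0.   -0.  ] grip mm 55.8 F [-0.3  0.6 -3. ]
shift cm [ 35.72 -25.01   1.02] wz -12.0
```

View pics/c14.png

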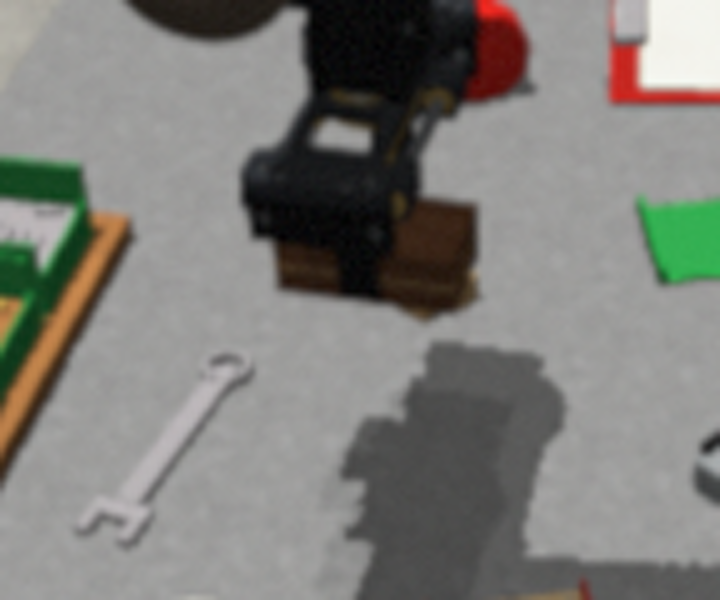

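Run:
```python
from m import *
s=cap("side");t=cap("top")
w=lambda b,h:(h[...,0]>8)&(h[...,0]<30)&(h[...,1]>50)&(h[...,2]>150)
for n,c,b in(("s",s,(305,295,378,340)),("t",t,(198,228,256,304))):
    blob(c,b,w,.008,"wood "+n)
    P,m=blob(c,b,lambda b,h:((h[...,0]>172)|(h[...,0]<6))&(h[...,1]>130)&(h[...,2]>110),.019,"red "+n)
rd=lambda b,h:((h[...,0]>172)|(h[...,0]<6))&(h[...,1]>130)&(h[...,2]>110)
blob(t,(198,228,256,250),rd,.019,"redfar t");blob(t,(198,284,256,304),rd,.019,"rednear t")
blob(s,(308,295,320,340),rd,.019,"redfar s");blob(s,(362,295,378,340),rd,.019,"rednear s")
cv2.imwrite("pics/c15.png",np.hstack([cv2.resize(t["color"][228:304,194:260],(400,460),interpolation=cv2.INTER_CUBIC),cv2.resize(s["color"][290:346,305:378],(400,460),interpolation=cv2.INTER_CUBIC)]))
```

```text
wood s: centre 421.4 205.5 size 124.0x86.6 long-axis 9.8  area 10548
red s: centre 359.3 195.4 size 80.7x4.3 long-axis -80.0  area 257
wood t: centre 420.9 204.5 size 123.4x85.4 long-axis 10.0  area 10152
red t: centre 482.5 214.6 size 82.5x4.7 long-axis -79.9  area 304
redfar t: centre 482.5 214.6 size 82.5x4.7 long-axis -79.9  area 304
rednear t: centre 357.3 192.6 size 82.5x4.6 long-axis -79.9  area 279
redfar s: centre 483.8 217.1 size 79.2x4.2 long-axis -79.5  area 210
rednear s: centre 359.3 195.4 size 80.7x4.3 long-axis -80.0  area 257
```

View pics/c15.png

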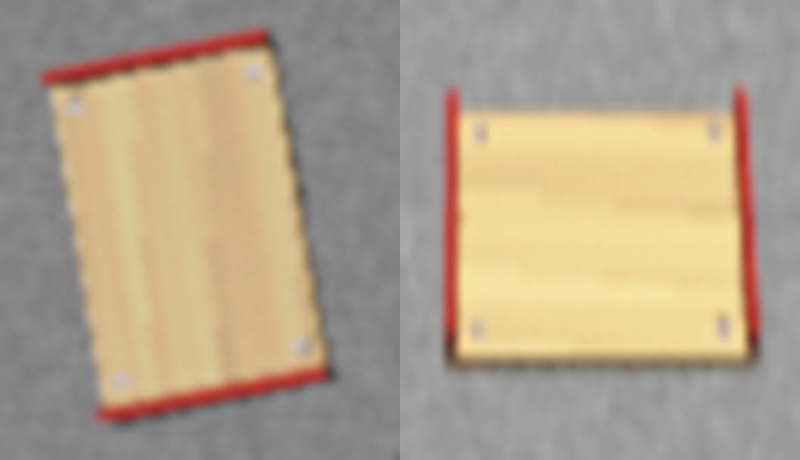

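Jig centre: (421, 204.8), 10.0°, from both views.

Call:
move_arm(
  series=[
    [[2,-1.4,0,0,0,0,-1],[3.57,-2.5,0,0,0,0,-1],[3.57,-2.5,0,0,0,0,-1],[3.57,-2.5,0,0,0,0,-1],[3.57,-2.5,0,0,0,0,-1],[3.57,-2.5,0,0,0,0,-1],[3.57,-2.5,0,0,0,0,-1],[3.57,-2.5,0,0,0,0,-1],[3.57,-2.5,0,0,0,0,-1],[3.57,-2.5,0,0,0,0,-1],[1.57,-1.1,0,0,0,0,-1]],
  ],
)

```text
time_s: 26.12
tcp_pos: [0.4192, 0.2057, 0.1574]
ee_rot: [[0.037, 0.999, -0.002], [0.999, -0.037, -0.001], [-0.002, -0.002, -1.0]]
wrist_force: [-0.1, 1.0, -1.7]
gripper_width: 0.643
```

Call:
move_arm(
  series=[
    [[0,0,1,0,0,-4,-1],[0,0,2,0,0,-4,-1],[0,0,2,0,0,-4.2,-1],[0,0,2,0,0,0,-1],[0,0,1,0,0,0,-1],[0,0,0,0,0,0,-1],[0,0,0,0,0,0,-1],[0,0,0,0,0,0,-1]],
  ],
)

```text
time_s: 27.12
tcp_pos: [0.4213, 0.205, 0.0791]
ee_rot: [[-0.173, 0.985, 0.001], [0.985, 0.173, 0.001], [0.001, 0.001, -1.0]]
wrist_force: [-0.2, -0.2, -1.9]
gripper_width: 0.644
```

```bash
python3 g.py 421 204.8 16.5 100
python3 - <<'E'
from m import *
s=cap("side")
cv2.imwrite("pics/c16.png",cv2.resize(s["color"][240:360,270:414],(720,600),interpolation=cv2.INTER_CUBIC))
E
```

```text
t 27.12 at [421.3 205.   79.1] yaw 99.97 tiltfix [ 0.08 -0.05  0.  ] grip mm 56.1 F [-0.2 -0.2 -1.9]
shift cm [-0.02 -0.04  6.26] wz -0.0
```

View pics/c16.png

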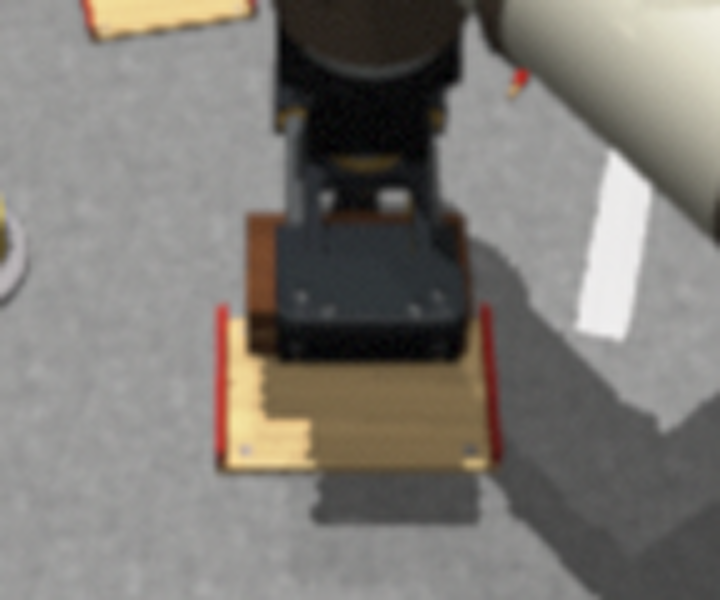

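Block hovers square above the jig. Lowering to about 1 mm above.

Call:
move_arm(
  series=[
    [[-0.01,-0.02,1.2,0,0,0,-1],[0,0,2,0,0,0,-1],[0,0,1.4,0,0,0,-1],[0,0,0.8,0,0,0,-1],[0,0,0.4,0,0,0,-1],[0,0,0.3,0,0,0,-1],[0,0,0.1,0,0,0,-1],[0,0,0,0,0,0,-1],[0,0,0,0,0,0,-1]],
  ],
)

```text
time_s: 28.3
tcp_pos: [0.4209, 0.2047, 0.0167]
ee_rot: [[-0.173, 0.985, 0.001], [0.985, 0.173, 0.001], [0.0, 0.001, -1.0]]
wrist_force: [-0.0, 0.4, -1.3]
gripper_width: 0.642
```

Call:
move_arm(
  series=[
    [[0,0,0.05,0,0,0,-1],[0,0,0,0,0,0,-1]],
  ],
)

```text
time_s: 28.55
tcp_pos: [0.4209, 0.2047, 0.0164]
ee_rot: [[-0.173, 0.985, 0.0], [0.985, 0.173, 0.0], [0.0, 0.001, -1.0]]
wrist_force: [-0.6, -0.3, 2.8]
gripper_width: 0.642
```

Call:
move_arm(
  series=[
    [[0,0,0,0,0,0,0.35],[0,0,0,0,0,0,0.45],[0,0,0,0,0,0,0.6],[0,0,0,0,0,0,0.7],[0,0,-1,0,0,0,0.7],[0,0,-3,0,0,0,0.7],[0,0,-4,0,0,0,1],[0,0,-4,0,0,0,1],[0,0,-2,0,0,0,1],[0,0,0,0,0,0,1]],
  ],
)

```text
time_s: 29.8
tcp_pos: [0.4215, 0.2053, 0.1581]
ee_rot: [[-0.173, 0.985, 0.004], [0.985, 0.173, 0.004], [0.003, 0.004, -1.0]]
wrist_force: [0.2, 0.4, -0.8]
gripper_width: 0.998
```

```bash
python3 g.py 513.2 406.4 130 75.6
```

```text
t 29.8 at [421.5 205.3 158.1] yaw 99.98 tiltfix [ 0.24 -0.16  0.  ] grip mm 86.9 F [ 0.2  0.4 -0.8]
shift cm [18.21 12.5   2.92] wz 24.4
```

Call:
move_arm(
  series=[
    [[1.8,1.25,0,0,0,0,1],[3.6,2.5,0,0,0,0,1],[3.6,2.5,0,0,0,0,1],[3.6,2.5,0,0,0,0,1],[3.6,2.5,0,0,0,0,1],[2.01,1.25,0,0,0,0,1],[0,0,0,0,0,8,1],[0,0,0,0,0,8,1],[0,0,0,0,0,8.4,1],[0,0,0,0,0,0,1],[0,0,0,0,0,0,1]],
  ],
)

```text
time_s: 31.18
tcp_pos: [0.5121, 0.4053, 0.1551]
ee_rot: [[0.247, 0.969, -0.001], [0.969, -0.247, -0.001], [-0.001, -0.001, -1.0]]
wrist_force: [-0.8, -0.2, -0.1]
gripper_width: 1.0
```

```bash
python3 g.py 513.2 406.4 8 75.6
python3 - <<'E'
from m import *
s=cap("side");t=cap("top")
lid=lambda b,h:(h[...,2]>185)&(h[...,1]<45)
cv2.imwrite("pics/c17.png",np.hstack([cv2.resize(s["color"][340:430,220:340],(400,300),interpolation=cv2.INTER_CUBIC),cv2.resize(s["color"][280:355,300:400],(400,300),interpolation=cv2.INTER_CUBIC)]))
E
```

```text
t 31.18 at [512.1 405.3 155.1] yaw 75.68 tiltfix [-0.04  0.07  0.  ] grip mm 87.0 F [-0.8 -0.2 -0.1]
shift cm [ 0.16  0.09 14.71] wz 0.1
```

View pics/c17.png

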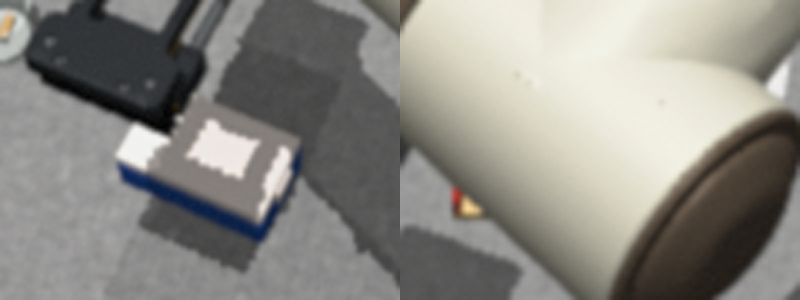

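Call:
move_arm(
  series=[
    [[0.1,0.07,3,0,0,0,1],[0,0,4,0,0,0,1],[0,0,4,0,0,0,1],[0,0,2,0,0,0,1],[0,0,1.2,0,0,0,1],[0,0,0.5,0,0,0,1],[0,0,0,0,0,0,1],[0,0,0,0,0,0,1]],
  ],
)

```text
time_s: 32.28
tcp_pos: [0.5137, 0.4069, 0.0101]
ee_rot: [[0.249, 0.969, 0.001], [0.969, -0.249, 0.002], [0.002, 0.001, -1.0]]
wrist_force: [0.1, -0.2, 0.2]
gripper_width: 0.996
```

```bash
python3 g.py 513.2 406.4 8 75.6
python3 - <<'E'
from m import *
s=cap("side")
cv2.imwrite("pics/c18.png",cv2.resize(s["color"][320:430,210:342],(720,600),interpolation=cv2.INTER_CUBIC))
E
```

```text
t 32.27 at [513.7 406.9  10.1] yaw 75.58 tiltfix [ 0.05 -0.1  -0.  ] grip mm 86.7 F [ 0.1 -0.2  0.2]
shift cm [-0.06 -0.04  0.21] wz -0.0
```

View pics/c18.png

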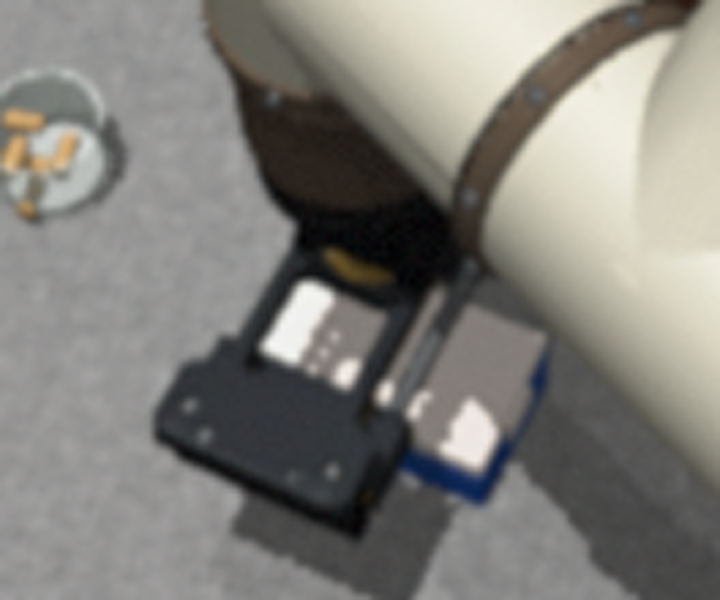

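Call:
move_arm(
  series=[
    [[0,0,0.1,0,0,0,-1],[0,0,0,0,0,0,-1],[0,0,0,0,0,0,-1],[0,0,0,0,0,0,-1],[0,0,0,0,0,0,-1],[0,0,0,0,0,0,-1]],
  ],
)

```text
time_s: 33.08
tcp_pos: [0.5134, 0.4065, 0.008]
ee_rot: [[0.249, 0.968, 0.0], [0.968, -0.249, 0.0], [0.0, 0.0, -1.0]]
wrist_force: [0.3, 1.3, -0.0]
gripper_width: 0.66
```

```bash
python3 g.py 513.2 406.4 8 75.6
```

```text
t 33.08 at [513.4 406.5   8. ] yaw 75.57 tiltfix [ 0.01 -0.02  0.  ] grip mm 57.4 F [ 0.3  1.3 -0. ]
shift cm [-0.02 -0.01  0.  ] wz -0.0
```

Call:
move_arm(
  series=[
    [[0,0,-0.5,0,0,0,-1],[0,0,-1.5,0,0,0,-1],[0,0,-3,0,0,0,-1],[0,0,-4,0,0,0,-1],[0,0,-5,0,0,0,-1],[0,0,-4,0,0,0,-1],[0,0,-1,0,0,0,-1],[0,0,0,0,0,0,-1],[0,0,0,0,0,0,-1]],
  ],
)

```text
time_s: 34.2
tcp_pos: [0.5122, 0.4054, 0.1953]
ee_rot: [[0.25, 0.968, -0.004], [0.968, -0.25, -0.003], [-0.004, -0.003, -1.0]]
wrist_force: [0.0, -0.8, -4.0]
gripper_width: 0.667
```

```bash
python3 g.py 488.2 -441.6 190 109.2
python3 - <<'E'
from m import *
s=cap("side");t=cap("top")
blob(t,(475,190,542,270),green,.004,"tray t")
blob(s,(320,142,378,172),green,.004,"tray s")
cv2.imwrite("pics/c19.png",np.hstack([cv2.resize(s["color"][280:430,200:350],(400,400)),cv2.resize(t["color"][185:275,470:550],(400,400))]))
E
```

```text
t 34.2 at [512.2 405.4 195.3] yaw 75.55 tiltfix [-0.15  0.24 -0.  ] grip mm 58.0 F [ 0.  -0.8 -4. ]
shift cm [-82.62  18.82   0.82] wz -33.7
tray t: centre 488.0 -442.0 size 130.6x84.4 long-axis 19.5  area 10376
tray s: centre 488.3 -440.8 size 132.8x87.3 long-axis 19.2  area 10528
```

View pics/c19.png

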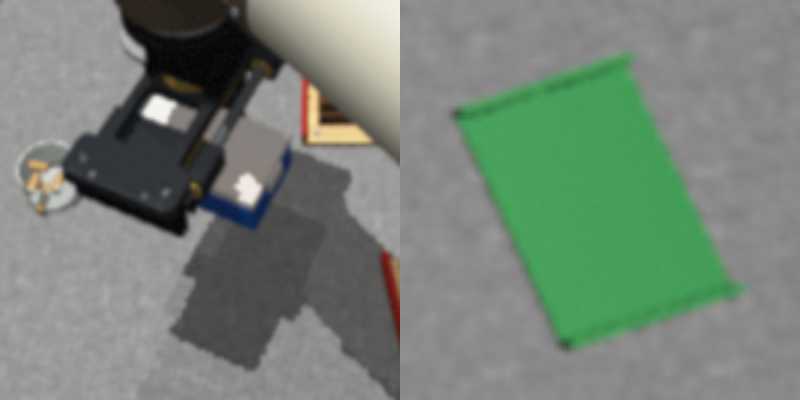

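Call:
move_arm(
  series=[
    [[-2,0.46,0,0,0,0,-1],[-4,0.91,0,0,0,0,-1],[-5,1.14,0,0,0,0,-1],[-5,1.14,0,0,0,0,-1],[-5,1.14,0,0,0,0,-1],[-5,1.14,0,0,0,0,-1],[-5,1.14,0,0,0,0,-1],[-5,1.14,0,0,0,0,-1],[-5,1.14,0,0,0,0,-1],[-5,1.14,0,0,0,0,-1],[-5,1.14,0,0,0,0,-1],[-5,1.14,0,0,0,0,-1]],
  ],
)

```text
time_s: 35.8
tcp_pos: [0.496, -0.1699, 0.1978]
ee_rot: [[0.25, 0.968, -0.001], [0.968, -0.25, -0.0], [-0.0, -0.0, -1.0]]
wrist_force: [1.6, 0.3, -3.3]
gripper_width: 0.667
```

Call:
move_arm(
  series=[
    [[-5,1.14,0,0,0,0,-1],[-5,1.14,0,0,0,0,-1],[-5,1.14,0,0,0,0,-1],[-5,1.14,0,0,0,0,-1],[-4,0.91,0,0,0,0,-1],[-2.6,0.6,0,0,0,0,-1],[0,0,0,0,0,-7,-1],[0,0,1,0,0,-7,-1],[0,0,2,0,0,-7,-1],[0,0,2,0,0,-7,-1],[0,0,2,0,0,-5.7,-1],[0,0,1,0,0,0,-1]],
  ],
)

```text
time_s: 37.3
tcp_pos: [0.4881, -0.4402, 0.1161]
ee_rot: [[-0.328, 0.945, -0.003], [0.945, 0.328, 0.002], [0.003, -0.002, -1.0]]
wrist_force: [0.7, -0.2, -3.1]
gripper_width: 0.661
```

Call:
move_arm(
  series=[
    [[0,0,1,0,0,0,-1],[0,0,0,0,0,0,-1],[0,0,0,0,0,0,-1],[0,0,0,0,0,0,-1]],
  ],
)

```text
time_s: 37.8
tcp_pos: [0.4903, -0.4408, 0.1088]
ee_rot: [[-0.33, 0.944, 0.001], [0.944, 0.33, -0.001], [-0.001, 0.001, -1.0]]
wrist_force: [0.2, -0.1, -3.4]
gripper_width: 0.664
```

```bash
python3 g.py 488.2 -441.5 12 109.3
python3 - <<'E'
from m import *
s=cap("side")
cv2.imwrite("pics/c20.png",cv2.resize(s["color"][80:190,280:412],(720,600),interpolation=cv2.INTER_CUBIC))
E
```

```text
t 37.8 at [ 490.3 -440.8  108.8] yaw 109.26 tiltfix [0.05 0.07 0.  ] grip mm 57.8 F [ 0.2 -0.1 -3.4]
shift cm [ 0.01 -0.23  9.68] wz -0.0
```

View pics/c20.png

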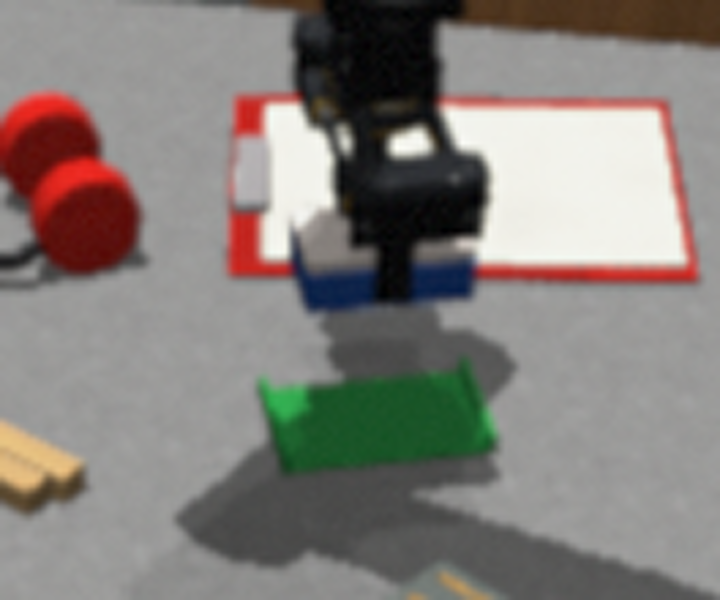

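Call:
move_arm(
  series=[
    [[0,-0.2,1.5,0,0,0,-1],[0,0,3,0,0,0,-1],[0,0,2.5,0,0,0,-1],[0,0,1.2,0,0,0,-1],[0,0,0.6,0,0,0,-1],[0,0,0.4,0,0,0,-1],[0,0,0.2,0,0,0,-1],[0,0,0,0,0,0,-1],[0,0,0,0,0,0,-1],[0,0,0,0,0,0,-1]],
  ],
)

```text
time_s: 39.1
tcp_pos: [0.4882, -0.4413, 0.0143]
ee_rot: [[-0.33, 0.944, 0.001], [0.944, 0.33, -0.0], [-0.0, 0.0, -1.0]]
wrist_force: [-0.5, -0.4, -3.0]
gripper_width: 0.663
```

```bash
python3 g.py 488.2 -441.5 12 109.3
```

```text
t 39.1 at [ 488.2 -441.3   14.3] yaw 109.27 tiltfix [0.03 0.03 0.  ] grip mm 57.7 F [-0.5 -0.4 -3. ]
shift cm [-0.02 -0.    0.23] wz -0.0
```

Call:
move_arm(
  series=[
    [[0,0,0.1,0,0,0,-1],[0,0,0.08,0,0,0,-1],[0,0,0,0,0,0,-1],[0,0,0,0,0,0,-1]],
  ],
)

```text
time_s: 39.6
tcp_pos: [0.488, -0.4412, 0.0121]
ee_rot: [[-0.33, 0.944, -0.0], [0.944, 0.33, 0.0], [0.0, -0.0, -1.0]]
wrist_force: [0.1, -0.5, -3.0]
gripper_width: 0.667
```

Call:
move_arm(
  series=[
    [[0,0,0.05,0,0,0,-1],[0,0,0,0,0,0,-1]],
  ],
)

```text
time_s: 39.85
tcp_pos: [0.488, -0.4412, 0.012]
ee_rot: [[-0.33, 0.944, 0.0], [0.944, 0.33, -0.0], [-0.0, -0.0, -1.0]]
wrist_force: [-0.7, -0.6, -0.6]
gripper_width: 0.665
```

Contact beginning; release and rise.

Call:
move_arm(
  series=[
    [[0,0,0.03,0,0,0,-1],[0,0,0,0,0,0,0.4],[0,0,0,0,0,0,0.5],[0,0,0,0,0,0,0.65],[0,0,0,0,0,0,0.75],[0,0,-1,0,0,0,0.75],[0,0,-3,0,0,0,0.75],[0,0,-5,0,0,0,1],[0,0,-5,0,0,0,1],[0,0,-5,0,0,0,1],[0,0,-2,0,0,0,1],[0,0,0,0,0,0,1]],
  ],
)

```text
time_s: 41.35
tcp_pos: [0.4887, -0.4417, 0.2243]
ee_rot: [[-0.33, 0.944, 0.005], [0.944, 0.33, -0.003], [-0.004, 0.004, -1.0]]
wrist_force: [0.9, 1.6, -0.8]
gripper_width: 0.998
```

```bash
python3 g.py 150 -600 220 104
```

```text
t 41.35 at [ 488.7 -441.7  224.3] yaw 109.28 tiltfix [0.21 0.25 0.  ] grip mm 86.8 F [ 0.9  1.6 -0.8]
shift cm [ -3.76 -37.2    0.32] wz 5.3
```

Move the arm back to its start area for a clear view.

Call:
move_arm(
  series=[
    [[-0.3,-3,0,0,0,0,1],[-0.5,-5,0,0,0,0,1],[-0.5,-5,0,0,0,0,1],[-0.5,-5,0,0,0,0,1],[-0.5,-5,0,0,0,0,1],[-0.5,-5,0,0,0,0,1],[-0.5,-5,0,0,0,0,1],[-0.3,-3,0,0,0,0,1],[0,0,0,0,0,0,1],[0,0,0,0,0,0,1]],
  ],
)

```text
time_s: 42.6
tcp_pos: [0.1602, -0.5933, 0.2202]
ee_rot: [[-0.33, 0.944, -0.001], [0.944, 0.33, 0.002], [0.002, 0.0, -1.0]]
wrist_force: [-0.8, -0.6, 0.5]
gripper_width: 1.001
```

Run:
```python
from m import *
s=cap("side");t=cap("top")
lid=lambda b,h:(h[...,2]>185)&(h[...,1]<45)
yt=lambda b,h:yellow(b,h)&(h[...,2]>205)
bl=lambda b,h:((h[...,0]<16)&(h[...,1]>90)&(h[...,2]<150)&(h[...,2]>85))
br=lambda b,h:(h[...,0]>15)&(h[...,0]<35)&(h[...,1]>60)&(h[...,2]>140)
blob(t,(480,190,550,270),lid,.040,"lid t"); blob(s,(320,130,378,172),lid,.040,"lid s")
blob(t,(198,235,256,300),bl,.044,"block t"); blob(s,(305,290,378,340),bl,.044,"block s")
for n,c,b in(("s",s,(240,255,290,315)),("t",t,(220,145,275,200))):
    P,m=blob(c,b,yt,.038,"tape "+n); print(cv2.fitEllipse(P.astype(np.float32)))
cv2.imwrite("pics/top_end.png",t["color"]);cv2.imwrite("pics/side_end.png",s["color"])
z=lambda c,x0,y0,w,h:cv2.resize(c["color"][y0:y0+h,x0:x0+w],(400,300),interpolation=cv2.INTER_CUBIC)
cv2.imwrite("pics/end.png",np.vstack([np.hstack([z(t,465,195,92,69),z(s,305,120,88,66)]),np.hstack([z(t,180,232,92,69),z(s,300,280,88,66)])]))
```

```text
lid t: centre 486.8 -442.4 size 100.7x56.7 long-axis 19.2  area 5449
lid s: centre 488.9 -441.6 size 101.0x62.9 long-axis 19.3  area 5901
block t: centre 421.0 203.0 size 100.4x54.3 long-axis 10.2  area 5194
block s: centre 423.4 204.9 size 97.7x52.9 long-axis 10.1  area 4957
tape s: centre 633.1 156.9 size 54.0x53.2 long-axis 9.9  area 2264
((633.1348876953125, 157.13958740234375), (53.47842025756836, 53.90805435180664), 101.51692962646484)
tape t: centre 631.6 157.1 size 51.3x50.6 long-axis 88.9  area 2075
((631.58203125, 156.90216064453125), (50.95381164550781, 51.86591339111328), 29.720134735107422)
```

View pics/end.png

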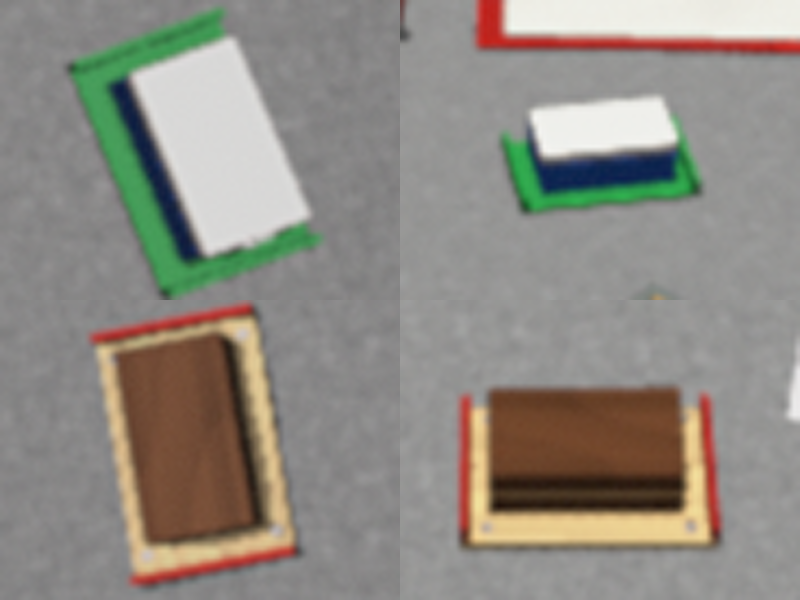

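View pics/top_end.png

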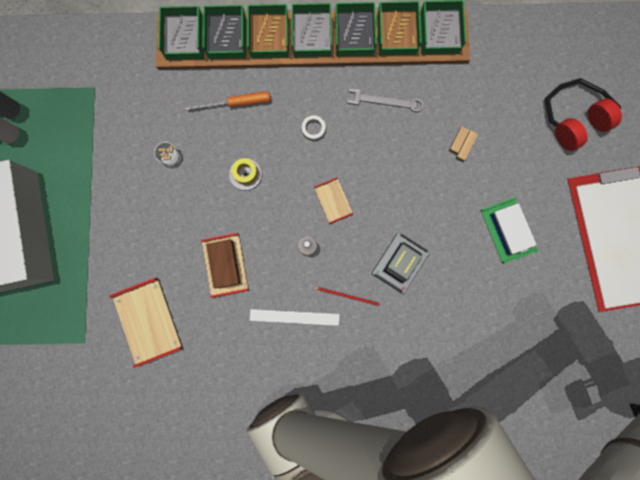

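Everything is placed within about 1 to 2 mm, and the glue bottle stands unmoved at (308,246). Handing in.

Run:
```python
from station import r
print(r.finish_job(), r.sense()["time_s"])
```

```text
the job is handed in; nothing more can be done
the job is handed in; nothing more can be done
```

I took both piles apart and set all four things in their places, in the order asked, then handed the job in after about 43 s of the 122 s. No verdict was reported. Each thing was gripped across its width (the tape across its diameter). I lowered each until the wrist force showed contact before letting go, and nothing was dropped.

| Thing | Place | Measured after placing | Target |
|---|---|---|---|
| Battery | Charger | (416.7, −190.4) mm, turned −34.2° | (417.2, −190.2) mm, −34.3° |
| Tape roll | Stand | (632.3, 157.1) mm, core over the post | (631.5, 158.3) mm |
| Wood block | Middle-sized jig | (422.2, 204.0) mm, turned 10.1° | (421.0, 204.8) mm, 10.0° |
| Screw box, lid up | Tray | (487.9, −442.0) mm, turned 19.2° | (488.2, −441.5) mm, 19.3° |

- **Accuracy:** Targets come from both cameras, except the charger, which was measured in the top view only. The block, tape and box figures average the two cameras, which disagree with each other by up to about 2 mm. That is in line with the stated calibration.
- **Battery check:** The battery's figure is one measurement, from a contact strip in the top view, taken soon after placing it. The last picture still shows it seated on the charger.
- **Glue bottle:** It is standing at the same pixel as at the start.
- **Robot:** The gripper was open and empty, and the arm was back near its start area, touching nothing.

No final check failed.

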